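# Lock the seized phones in the evidence case

## Robot

A 6-joint arm with a two-finger parallel gripper is mounted at the origin on the work surface. World frame = base frame: x ahead of the robot, y to its left, z up, the work surface at z = 0. Lengths are in m, angles in degrees, forces in N, time in s.
With the tool pointing down it reaches from about 0.375 to 0.975 m from the base axis. Payload 3.8 kg.
Tool frame: the origin (TCP) lies at the very end of the fingers, on their centre line; the grasp point (between the pads) lies 19 mm behind it; z points along the fingers, y is the line along which they close (so a half turn about z gives the same grasp; the last joint's range is limited). The gripper opens to 85 mm and grips with 20 to 120 N. Pads are 22 mm wide; open, the fingers measure 114 mm over their backs; the gripper's body (76 mm by 85 mm) begins 54 mm behind the grasp point. The pads swing forward as they close: fully open they stand 13 mm farther back than shut.
Start: joints at [62.286, 15.12, 91.902, -0, 72.978, -2.114], TCP at [0.292, 0.609, 0.231] pointing down, gripper open.
Joint ranges: [-150.88, 150.88], [-54.13, 125.18], [17.81, 147.31], [-75.09, 255.09], [0, 152.58], [-146.25, 146.25]. Speed limits (degrees/s): [147.25, 147.25, 180, 180, 180, 180].

## Interface

Orientations are given as [roll, pitch, yaw] about the fixed x, y, z axes, in that order (R = Rz(yaw) Ry(pitch) Rx(roll)).
In Python, from plant import manip gives the robot as it stands. The module is installed in compiled form; this text tells all that it offers.
- The arm moves only by the shell command python3 -m inch 'ROWS' [FORCE]. ROWS is JSON, a list of rows, each an object with "claw": the finger opening in mm, from 0 to 85.4; "dp": the shift along the tool's x, y, z in mm, a list of three; "delta_rot": the turn, a rotation vector about the tool's x, y, z in units of 8 degrees (1.0 is 8 degrees), a list of three. A call has 1 to 10 rows; each row is the pose to reach, as a shift and turn from the pose commanded when the call began, along the tool's axes at that moment; what a row does not reach only later rows make up. A row lasts 1/8 s, in which the tool goes at most 62.5 mm and 10.7 degrees, less where a joint would pass 70% of its speed; a pose out of reach is approached as far as the arm can. A call with a gripper value outside its range is refused whole. The fingers move at their own pace and stop on an object; FORCE is the grip in N (left out, the last holds). Time passes only in rows, so rows that repeat a pose let the fingers close. It gives the time, the measured TCP pose, the force, the opening and the grip force at its end, in the units of the state.
- manip.observe(): the state, without advancing time (a new reading comes with each control period).
- manip.camera(name): name is "scene" or "top"; returns (picture, depth): 400x640x3 uint8, red, green, blue; 400x640 float32, m along the optical axis (not along the pixel's ray), 0 where there is no reading.
- manip.camera_params(name): a dict with "mtx" (3x3 intrinsics, pixels), "rvec" (rotation vector, rad) and "tvec" (3), from world to camera coordinates, as OpenCV has them. Camera axes: x right, y down, z forward; pixel columns grow to the right and rows downward; lengths in m; the calibration is good to about 2 mm. A picture is of the moment at which its call begins. camera_params takes no time and is no camera call.
- manip.job_done(): hands the job in; it is judged then, once.
The state is a dict: "t": time; "joint_pos": joint angles; "joint_vel": joint speeds; "joint_efforts": joint torques, N m; "tool_pos": TCP position; "orientation": TCP orientation; "ft_force": force on the tool from outside, world axes, zero at the start; "ft_torque": the same for the moment, N m; "opening": finger opening in m; "grasp_force": force on a finger pad.
Only numpy, scipy, OpenCV 4.12 (cv2) and the standard library are available. Lean on these libraries where they do the work, as an engineer would, in place of code of your own. Each camera call takes 0.05 s, during which the arm holds its last target. There are 200 camera calls.

## Task

Clear every carton off the top of the evidence case into the grey tray, then slide the cover fully open and lay all the phones from the table flat in the bay. Slide the cover completely shut and only then push the slide bolt fully home. Leave the bottle, the mug and the torch alone.

Things in the scene. Friction and masses are not known exactly. Their poses are not given: they have to be found in the camera images.
- case: grey metal evidence case fixed to the table, 164 mm wide (its x), 545 mm long (its y), long side across the robot's front. Origin at table level. In its own frame: bay (right half, -y) under the sliding cover, solid deck (left half), a 50 mm high ledge at y = -290..-240 mm that carries the latch
- bay (a point): centre of the bay's floor, at (0, -115, 10) mm of the case. The bay's inner walls stand at x = -72..72 and y = -230..0 mm of the case, tops at z = 55 mm; aluminium tracks at |x| = 74..82 mm along the whole case rise to z = 66 mm
- deck (a point): centre of the flat deck's top, at (0, 122, 55) mm of the case. The deck spans y = 0..245 mm of the case; an end stop 80 mm high stands at y = 245..255 mm
- cover (a joint): sliding cover of the bay, a flat aluminium plate 144 x 240 mm, 6 mm thick, underside at z = 57 mm of the case; value in m: 0 = shut over the bay, 0.235 = fully open, lying over the deck. Slides along the case's +y; friction about 2 N, stays where left. It starts up to 20 mm ajar. Anything standing on the deck is in its way
- cover_grip (a point): top centre of the black grip fin in the middle of the cover: fin 70 mm long along the case's x, 14 mm thick along the case's y, 32 mm high (top at z = 95 mm of the case); it moves with the cover
- latch (a joint): slide bolt on the ledge at the bay's end; value in m: 0 = drawn back, 0.060 = fully home under the keeper. Slides along the case's +x; friction about 1.5 N, stays where left. Starts at 0 to 0.020
- latch_grip (a point): top centre of the black grip of the slide bolt: 14 mm thick along the case's x, 30 mm along its y, 36 mm high (top at z = 94 mm of the case), standing on a 40 x 40 mm plate whose top is at z = 58 mm; it moves with the bolt
- tray: flat grey plastic tray fixed to the table on the robot's left, outside 260 mm (its x) x 150 mm (its y), rim 14 mm high, walls and floor 5 mm; origin at the centre of its underside
- carton0: sealed cardboard carton 100 (x) x 45 (y) x 50 mm (z), about 0.25 kg, starting on top of the case, on the deck; origin at the centre of its underside. Two or three of the three cartons are present
- carton0_mid (a point): the middle of carton0
- carton1: sealed cardboard carton 100 (x) x 45 (y) x 50 mm (z), about 0.25 kg, starting on top of the case, on the deck; origin at the centre of its underside. Two or three of the three cartons are present
- carton1_mid (a point): the middle of carton1
- carton2: sealed cardboard carton 100 (x) x 45 (y) x 50 mm (z), about 0.25 kg, starting on top of the case, on the cover between its grip fin and the latch; origin at the centre of its underside. Two or three of the three cartons are present
- carton2_mid (a point): the middle of carton2
- phone0: mobile phone, white or silver, 110 (x) x 45 (y) x 14 mm (z), 0.13 kg, lying on the table in front of the case; origin at the centre of its underside. Two or three of the three phones are present
- phone1: mobile phone, white or silver, 110 (x) x 45 (y) x 14 mm (z), 0.13 kg, lying on the table in front of the case; origin at the centre of its underside. Two or three of the three phones are present
- phone2: mobile phone, white or silver, 110 (x) x 45 (y) x 14 mm (z), 0.13 kg, lying on the table in front of the case; origin at the centre of its underside. Two or three of the three phones are present
- bottle: green glass bottle, 70 mm across, 210 mm tall, on the right; origin at the centre of its base. Bystander
- mug: white mug, 80 mm across, 90 mm tall, beyond the case on the left; origin at the centre of its base. Bystander
- torch: black torch 150 mm long along its x, 38 mm thick, lying to the right of the case; origin under its middle. Bystander
Not all that is in view belongs to the job. Leave any brown or purple look-alike of the phone2 alone. What is shaped like the carton1 but orange is not meant.

How it is judged:
By the outcome, as a careful person would: the job done as asked, in the order asked, and still so for the second after the job is handed in, with the robot touching nothing.
Of carton0, carton1, carton2 only 2 to 3 are there at a start; the rules pass over those that are not, and their reading is None.
Of phone0, phone1, phone2 only 2 to 3 are there at a start; the rules pass over those that are not, and their reading is None.
At some moment in a run one of phone0, phone1, phone2 may be knocked a few centimetres aside while the robot is not near it.
Once in a run the grip may slacken for a moment while it holds something.
It also fails if it takes over 210 s, if anything falls off the work surface, if the arm or the gripper's body presses on something with over 40 N, if the wrist force passes 120 N, or if a joint passes its speed limit or range.

## Working session

There is one attempt and no reset: what is moved stays moved. The work goes in short steps, Python scripts to look and compute and a shell command to move; the robot and the scene stay as the last step left them, time stands still between calls to the robot, and variables do not carry over. Pictures are saved under pics/ and viewed, at most 14 in all, crops included, and the job is handed in when it is done.

```bash
mkdir -p pics; ls; python3 - <<'E'
from plant import manip
import cv2,numpy as np
s=manip.observe();print(s)
for n in("scene","top"):
    p,d=manip.camera(n);cv2.imwrite(f"pics/{n}0.png",p[:,:,::-1]);np.save(f"{n}_d0.npy",d);np.save(f"{n}_p0.npy",p)
    c=manip.camera_params(n);print(n,c)
    R=cv2.Rodrigues(np.array(c["rvec"],float))[0];print(-R.T@np.array(c["tvec"]).ravel(), (d>0).mean())
E
```

```text
pics
{'t': 0.0, 'joint_pos': array([ 6.22843583e+01,  1.51711390e+01,  9.19807207e+01, -8.30700805e-05,
        7.29775835e+01, -2.11406270e+00]), 'joint_vel': array([-0.01651196, -0.10824788,  0.06228808,  0.01109007, -0.00935147,
        0.02260659]), 'joint_efforts': array([-2.24065494e-03, -5.15098786e+01, -3.67321336e+01, -1.19175738e-04,
        1.27254595e-02, -3.56884890e-06]), 'tool_pos': array([0.2913366 , 0.60808427, 0.22994376]), 'orientation': array([-1.79870642e+02, -4.69569997e-03,  1.54398440e+02]), 'ft_force': array([-0.08484577,  0.09567231, -0.42288778]), 'ft_torque': array([0.00239851, 0.01593849, 0.05143954]), 'grasp_force': 0.0, 'opening': 0.08530632526463648}
scene {'mtx': array([[489.22468368,   0.        , 327.16654931],
       [  0.        , 489.22468368, 195.09732282],
       [  0.        ,   0.        ,   1.        ]]), 'rvec': array([ 1.4325581 ,  2.37802943, -0.66801574]), 'tvec': array([ 0.34151671, -0.3617873 ,  1.94606585])}
[1.33649579 0.30974124 1.46715212] 0.99594140625
top {'mtx': array([[397.79634995,   0.        , 322.98539044],
       [  0.        , 397.79634995, 203.05006113],
       [  0.        ,   0.        ,   1.        ]]), 'rvec': array([ 2.16037232, -2.14674673,  0.1939638 ]), 'tvec': array([-0.0863078 ,  0.58460693,  1.15038395])}
[ 0.4022046  -0.0518064   1.22806559] 0.99594140625
```

View pics/top0.png

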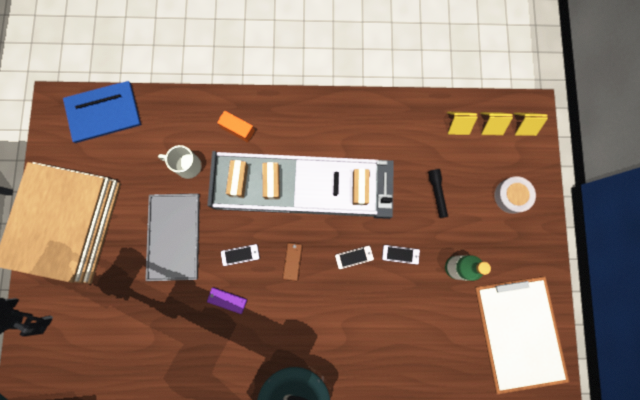

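View pics/scene0.png

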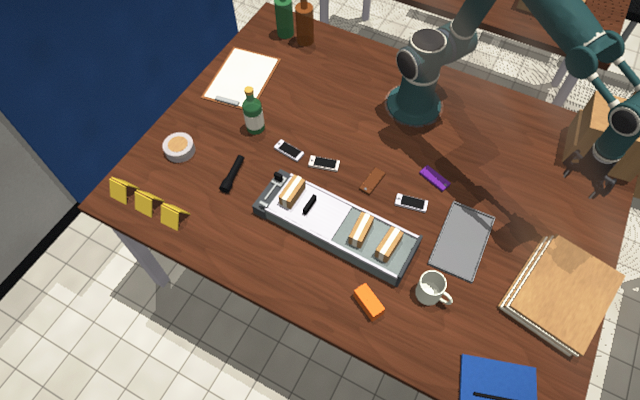

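The top picture shows cartons at (236,178), (271,181) and (361,186), and phones at (240,255), (354,257) and (401,254). The look-alikes are the brown one (292,261), the purple one (227,300) and the orange one (235,125). The three white phones and the three cardboard cartons on the case fit the description. I'll enlarge to confirm and measure from both cameras.

```bash
cat > h.py <<'E'
from plant import manip
import cv2,numpy as np
def look(n,tag=None):
    p,d=manip.camera(n)
    if tag: cv2.imwrite(f"pics/{tag}.png",p[:,:,::-1])
    return p,d
def cam(n):
    c=manip.camera_params(n);return c["mtx"],cv2.Rodrigues(np.array(c["rvec"],float))[0],np.array(c["tvec"],float).ravel()
def world(n,d):
    K,R,t=cam(n);v,u=np.mgrid[:d.shape[0],:d.shape[1]]
    P=np.stack([(u-K[0,2])/K[0,0]*d,(v-K[1,2])/K[1,1]*d,d],-1)
    W=(P-t)@R; W[d<=0]=np.nan; return W
def ray(n,u,v,z):
    K,R,t=cam(n);c=-R.T@t;r=R.T@np.linalg.inv(K)@[u,v,1];return c+r*(z-c[2])/r[2]
def proj(n,X):
    K,R,t=cam(n);q=K@(R@np.array(X,float)+t);return q[:2]/q[2]
def tri(u1,v1,u2,v2):  # top px, scene px -> world
    A=[];b=[]
    for n,u,v in(("top",u1,v1),("scene",u2,v2)):
        K,R,t=cam(n);c=-R.T@t;r=R.T@np.linalg.inv(K)@[u,v,1];r/=np.linalg.norm(r)
        M=np.eye(3)-np.outer(r,r);A.append(M);b.append(M@c)
    return np.linalg.lstsq(np.vstack(A),np.hstack(b),rcond=None)[0]
def rect(pts):
    (c,s,a)=cv2.minAreaRect((pts*1000).astype(np.float32))
    w,h=s
    if w<h: w,h=h,w;a+=90
    return np.round(c,1),round(w,1),round(h,1),round((a+90)%180-90,1)
def blobs(n,d,lo,hi,amin,x=(0.2,.9),y=(-.5,.6)):
    W=world(n,d);m=(W[...,2]>lo)&(W[...,2]<hi)&(W[...,0]>x[0])&(W[...,0]<x[1])&(W[...,1]>y[0])&(W[...,1]<y[1])
    k,l,st,ce=cv2.connectedComponentsWithStats(m.astype(np.uint8),connectivity=4)
    for i in range(1,k):
        if st[i,4]>=amin: print(n,np.round(ce[i]),st[i,4],"z",round(float(np.median(W[l==i][:,2]))*1000,1),*rect(W[l==i][:,:2]))
E
python3 - <<'E'
from h import *
for n in("top","scene"):
    d=np.load(f"{n}_d0.npy");W=world(n,d)
    m=(abs(W[...,2])<.01);print(n,"table z",np.nanmedian(W[m][:,2])*1000,np.nanstd(W[m][:,2])*1000)
    print("cartons");blobs(n,d,.095,.13,40)
    print("phones");blobs(n,d,.009,.022,40)
    print("case");blobs(n,d,.045,.14,400)
p=np.load("top_p0.npy")[:,:,::-1]
cv2.imwrite("pics/topcrop.png",cv2.resize(p[140:290,135:415],None,fx=2.85,fy=2.85,interpolation=cv2.INTER_CUBIC))
p=np.load("scene_p0.npy")[:,:,::-1]
cv2.imwrite("pics/scenecrop.png",cv2.resize(p[130:290,245:505],None,fx=3,fy=3,interpolation=cv2.INTER_CUBIC))
E
```

```text
top table z 0.3707061003585814 2.877450487708778
cartons
top [235. 178.] 559 z 104.8 [647.7 173. ] 100.2 46.8 -5.1
top [270. 180.] 555 z 105.1 [642.7  73.1] 100.7 43.7 1.5
top [360. 186.] 558 z 113.2 [ 625.5 -188.3] 100.8 43.9 -0.6
top [459. 268.] 128 z 113.3 [ 394.5 -467.9] 67.1 28.9 0.1
phones
top [121. 118.] 742 z 14.8 [862.7 560.1] 105.4 89.1 -72.8
top [105. 221.] 337 z 13.3 [524.6 577.2] 255.4 15.9 -11.8
top [171. 237.] 514 z 13.2 [484.4 373.4] 260.4 152.6 1.9
top [292. 262.] 535 z 14.4 [410.5  10.6] 109.6 44.7 -6.5
top [239. 255.] 543 z 14.1 [429.4 168.6] 109.4 45.0 -78.7
top [354. 257.] 526 z 14.5 [ 424.4 -177. ] 110.0 44.6 -74.7
top [400. 255.] 528 z 14.4 [ 433.1 -319.7] 110.4 44.9 83.2
top [226. 301.] 576 z 14.1 [295.2 202.9] 110.3 45.1 71.1
case
top [234. 124.] 469 z 50.1 [827.9 191.9] 101.8 46.8 62.7
top [179. 160.] 453 z 75.3 [700.7 351.2] 101.2 80.6 -66.0
top [300. 184.] 10083 z 62.7 [643.3 -19.6] 546.2 174.8 87.3
top [ 96. 197.] 490 z 57.6 [583.8 593.2] 152.2 35.5 -10.5
scene table z -0.11123067712781808 3.7470092982994307
cartons
scene [254. 113.] 130 z 113.7 [ 410.6 -
[... 287 characters left out ...]
.] 282 z 14.1 [ 428.2 -173.8] 108.3 53.7 -71.5
scene [435. 178.] 298 z 14.5 [299.  205.3] 110.0 51.1 70.0
scene [372. 181.] 300 z 14.1 [413.6  13.5] 112.6 46.3 -6.6
scene [411. 202.] 319 z 14.1 [432.2 171. ] 109.5 49.6 -79.0
scene [447. 229.] 173 z 13.5 [483.5 319.7] 269.2 80.7 -9.1
scene [491. 227.] 55 z 14.0 [403.  438.3] 101.6 19.2 2.1
scene [455. 274.] 64 z 13.2 [610.7 397.9] 109.5 13.5 -86.2
scene [388. 280.] 44 z 14.9 [732.2 216. ] 69.8 5.5 89.7
scene [478. 370.] 871 z 14.4 [854.7 549.8] 100.1 91.4 -89.6
case
scene [340. 224.] 7733 z 62.2 [640.7 -18.8] 547.3 176.5 88.2
scene [434. 286.] 446 z 73.2 [703.9 354.9] 104.3 82.5 -70.5
scene [369. 300.] 463 z 49.7 [830.1 194.2] 100.6 46.5 61.4
```

View pics/topcrop.png

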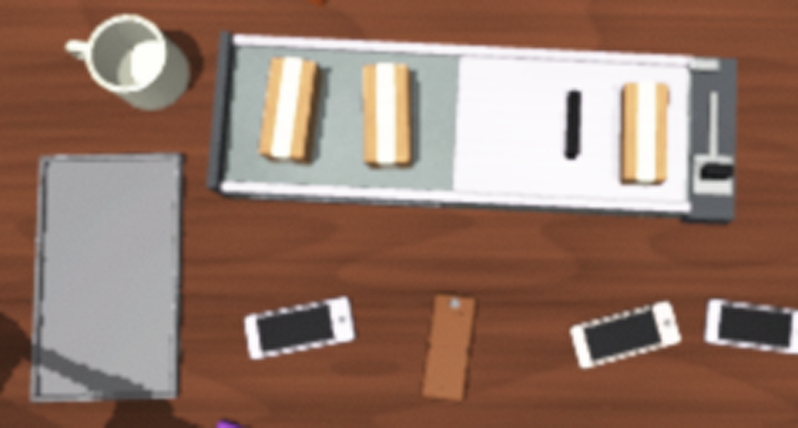

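View pics/scenecrop.png

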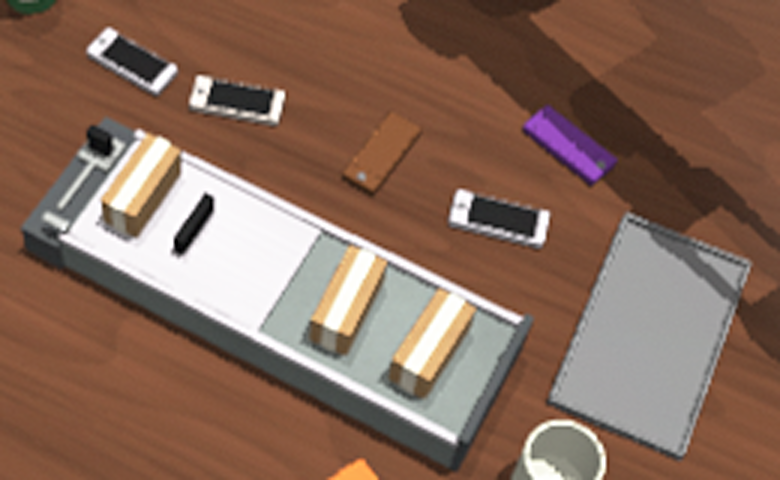

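The crops confirm three white or silver phones, with the brown one near crop (450,348), and three cardboard cartons with white tape. Depth from both views agrees on heights: carton tops at 105, 105 and 113 mm, phone tops at 14 mm. I'll refine the case and tray poses and start moving toward carton0.

```bash
cat > to.py <<'E'
import sys,numpy as np
from plant import manip
from scipy.spatial.transform import Rotation as Ro
s=manip.observe();R=Ro.from_euler('xyz',s["orientation"],degrees=True)
p=np.array(s["tool_pos"])*1000
print("at",np.round(p,1),np.round(s["orientation"],1),"open",round(s["opening"]*1000,1),"gf",round(float(s["grasp_force"]),1),"F",np.round(s["ft_force"],1),"t",round(s["t"],2))
v=list(map(float,sys.argv[1:]))
for i in range(0,len(v),4):
    x,y,z,yaw=v[i:i+4]
    G=Ro.from_euler('xyz',[180,0,yaw],degrees=True)
    print("dp",np.round(R.inv().apply(np.array([x,y,z])-p),1),"rot",np.round((R.inv()*G).as_rotvec(degrees=True)/8,2))
E
python3 - <<'E'
from h import *
for n in("top","scene"):
    d=np.load(f"{n}_d0.npy");W=world(n,d).reshape(-1,3)
    def edges(lo,hi,xr,yr,ax,bins,name):
        m=(W[:,2]>lo)&(W[:,2]<hi)&(W[:,0]>xr[0])&(W[:,0]<xr[1])&(W[:,1]>yr[0])&(W[:,1]<yr[1]);Q=W[m][:,:2]*1000
        o=1-ax
        for f,q in(("lo",3),("hi",97)):
            c=[];e=[]
            for a,b in zip(bins[:-1],bins[1:]):
                k=Q[(Q[:,o]>=a)&(Q[:,o]<b)]
                if len(k)>15: c.append((a+b)/2);e.append((k[:,ax].min() if f=="lo" else k[:,ax].max()))
            if len(c)>3:
                P=np.polyfit(c,e,1);r=np.array(e)-np.polyval(P,c);g=abs(r)<2*r.std()+.1;P=np.polyfit(np.array(c)[g],np.array(e)[g],1)
                print(n,name,"xy"[ax],f,"at mid",np.round(np.polyval(P,np.mean(bins)),1),"slope deg",np.round(np.degrees(np.arctan(P[0])),2),r.std().round(1))
    edges(.045,.075,(.5,.78),(-.35,.3),0,np.arange(-220,200,20),"case")
    edges(.045,.09,(.5,.78),(-.35,.3),1,np.arange(580,720,10),"case")
    edges(.009,.02,(.3,.66),(.26,.5),0,np.arange(310,440,10),"tray")
    edges(.009,.02,(.3,.66),(.26,.5),1,np.arange(380,590,15),"tray")
# fin & latch (dark, high)
    p=np.load(f"{n}_p0.npy").reshape(-1,3)
    m=(p.max(1)<70)&(W[:,2]>.08)&(W[:,2]<.105)&(W[:,0]>.54)&(W[:,0]<.74)&(W[:,1]>-.32)&(W[:,1]<-.05)
    for nm,yr in(("fin",(-.16,-.05)),("latch",(-.32,-.22))):
        k=W[m&(W[:,1]>yr[0])&(W[:,1]<yr[1])]
        print(n,nm,len(k),np.round(np.nanmedian(k,0)*1000,1),rect(k[:,:2]) if len(k)>4 else "")
E
python3 -m inch '[{"claw":72,"dp":[-509,-237,0],"delta_rot":[0,0,-2.6]},{"claw":72,"dp":[-509,-237,0],"delta_rot":[0,0,-2.6]},{"claw":72,"dp":[-509,-237,0],"delta_rot":[0,0,-2.6]},{"claw":72,"dp":[-509,-237,0],"delta_rot":[0,0,-2.6]},{"claw":72,"dp":[-509,-237,0],"delta_rot":[0,0,-2.6]},{"claw":72,"dp":[-509,-237,0],"delta_rot":[0,0,-2.6]},{"claw":72,"dp":[-509,-237,0],"delta_rot":[0,0,-2.6]},{"claw":72,"dp":[-509,-237,0],"delta_rot":[0,0,-2.6]},{"claw":72,"dp":[-509,-237,0],"delta_rot":[0,0,-2.6]},{"claw":72,"dp":[-509,-237,0],"delta_rot":[0,0,-2.6]}]' 40
python3 to.py 649 174 71 174.9
```

```text
top case x lo at mid 558.3 slope deg 2.16 0.2
top case x hi at mid 722.6 slope deg 2.18 0.9
top case y lo at mid -291.9 slope deg -1.01 0.8
top case y hi at mid 252.0 slope deg -2.51 0.9
top tray x lo at mid 355.7 slope deg -1.8 0.9
top tray x hi at mid 613.1 slope deg -2.87 0.9
top tray y lo at mid 298.4 slope deg 1.93 0.3
top tray y hi at mid 447.7 slope deg 1.79 0.9
top fin 80 [ 633.8 -118.8   95.4] (array([ 636.6, -117.5]), 65.7, 9.0, -0.3)
top latch 51 [ 588.4 -264.6   93.5] (array([ 588.7, -264.8]), 29.2, 11.6, -89.4)
scene case x lo at mid 558.7 slope deg 2.41 31.0
scene case x hi at mid 726.4 slope deg 2.25 0.6
scene case y lo at mid -289.5 slope deg -2.75 5.3
scene case y hi at mid 254.5 slope deg -2.18 0.1
scene tray x lo at mid 356.1 slope deg -2.99 14.2
scene tray x hi at mid 617.1 slope deg -3.13 1.0
scene tray y lo at mid 300.7 slope deg 1.79 9.4
scene tray y hi at mid 450.0 slope deg 1.55 2.6
scene fin 94 [ 644.  -113.5   93.5] (array([ 641.1, -114.8]), 70.7, 15.2, -1.7)
scene latch 41 [ 596.4 -263.1   92.7] (array([ 591.9, -261.5]), 31.1, 15.8, -89.0)
t: 1.35
tool_pos: [0.6504, 0.1708, 0.2303]
orientation: [-179.9, -0.0, 174.9]
ft_force: [0.6, 0.8, -0.5]
opening: 0.072
grasp_force: 0.0
at [650.4 170.8 230.3] [-179.9   -0.   174.9] open 72.0 gf 0.0 F [ 0.6  0.8 -0.5] t 1.35
dp [  1.6   3.2 159.3] rot [-0.01 -0.   -0.  ]
```

```bash
python3 -m inch '[{"claw":72,"dp":[2,3,50],"delta_rot":[0,0,0]},{"claw":72,"dp":[2,3,100],"delta_rot":[0,0,0]},{"claw":72,"dp":[2,3,140],"delta_rot":[0,0,0]},{"claw":72,"dp":[2,3,163],"delta_rot":[0,0,0]},{"claw":72,"dp":[2,3,163],"delta_rot":[0,0,0]},{"claw":38,"dp":[2,3,163],"delta_rot":[0,0,0]},{"claw":38,"dp":[2,3,163],"delta_rot":[0,0,0]},{"claw":38,"dp":[2,3,163],"delta_rot":[0,0,0]},{"claw":38,"dp":[2,3,163],"delta_rot":[0,0,0]},{"claw":38,"dp":[2,3,163],"delta_rot":[0,0,0]}]' 60
python3 to.py 640 174 180 174.9 565 376.5 180 91.9
```

```text
t: 2.6
tool_pos: [0.6481, 0.1788, 0.0706]
orientation: [179.9, 0.2, 175.2]
ft_force: [0.5, -0.2, 6.5]
opening: 0.0446
grasp_force: 63.2
at [648.1 178.8  70.6] [179.9   0.2 175.2] open 44.6 gf 63.2 F [ 0.5 -0.2  6.5] t 2.6
dp [   7.3   -5.3 -109.4] rot [0.01 0.02 0.04]
dp [  98.9  190.2 -109.5] rot [3.000e-02 1.000e-02 1.041e+01]
```

```bash
python3 -m inch '[{"claw":38,"dp":[0,0,-40],"delta_rot":[0,0,0]},{"claw":38,"dp":[0,0,-90],"delta_rot":[0,0,0]},{"claw":38,"dp":[20,40,-110],"delta_rot":[0,0,1.3]},{"claw":38,"dp":[40,80,-110],"delta_rot":[0,0,2.6]},{"claw":38,"dp":[60,115,-110],"delta_rot":[0,0,3.9]},{"claw":38,"dp":[80,150,-110],"delta_rot":[0,0,5.2]},{"claw":38,"dp":[99,190,-110],"delta_rot":[0,0,6.5]},{"claw":38,"dp":[99,190,-110],"delta_rot":[0,0,7.8]},{"claw":38,"dp":[99,190,-110],"delta_rot":[0,0,9.1]},{"claw":38,"dp":[99,190,-110],"delta_rot":[0,0,10.4]}]' 60
python3 -m inch '[{"claw":38,"dp":[0,0,0],"delta_rot":[0,0,0]},{"claw":38,"dp":[0,0,0],"delta_rot":[0,0,0]},{"claw":38,"dp":[0,0,0],"delta_rot":[0,0,0]}]'
python3 to.py 565 376.5 22 91.9
```

```text
t: 3.85
tool_pos: [0.563, 0.3759, 0.1775]
orientation: [-179.9, 0.0, 91.7]
ft_force: [0.5, -0.3, -2.8]
opening: 0.044
grasp_force: 62.4
t: 4.22
tool_pos: [0.5637, 0.3757, 0.1781]
orientation: [-180.0, 0.0, 92.1]
ft_force: [-0.5, 0.2, -2.1]
opening: 0.0447
grasp_force: 62.4
at [563.7 375.7 178.1] [-180.     0.    92.1] open 44.7 gf 62.4 F [-0.5  0.2 -2.1] t 4.22
dp [  0.7   1.4 156.1] rot [-0.    0.    0.02]
```

```bash
python3 -m inch '[{"claw":38,"dp":[1,1,50],"delta_rot":[0,0,0]},{"claw":38,"dp":[1,1,100],"delta_rot":[0,0,0]},{"claw":38,"dp":[1,1,135],"delta_rot":[0,0,0]},{"claw":38,"dp":[1,1,150],"delta_rot":[0,0,0]},{"claw":38,"dp":[1,1,156],"delta_rot":[0,0,0]},{"claw":38,"dp":[1,1,156],"delta_rot":[0,0,0]},{"claw":62,"dp":[1,1,156],"delta_rot":[0,0,0]},{"claw":62,"dp":[1,1,156],"delta_rot":[0,0,0]},{"claw":62,"dp":[1,1,120],"delta_rot":[0,0,0]},{"claw":62,"dp":[1,1,60],"delta_rot":[0,0,0]}]'
python3 to.py 644 74.5 200 181.8
```

```text
t: 5.48
tool_pos: [0.563, 0.3758, 0.1171]
orientation: [-179.8, 0.1, 92.0]
ft_force: [0.9, -0.5, -0.5]
opening: 0.0618
grasp_force: 0.0
at [563.  375.8 117.1] [-1.798e+02  1.000e-01  9.200e+01] open 61.8 gf 0.0 F [ 0.9 -0.5 -0.5] t 5.47
dp [-304.2   70.   -82.5] rot [-4.000e-02 -1.000e-02 -1.122e+01]
```

```bash
python3 -m inch '[{"claw":72,"dp":[-5,0,-50],"delta_rot":[0,0,-1.3]},{"claw":72,"dp":[-50,10,-82],"delta_rot":[0,0,-2.6]},{"claw":72,"dp":[-100,23,-82],"delta_rot":[0,0,-3.9]},{"claw":72,"dp":[-150,35,-82],"delta_rot":[0,0,-5.2]},{"claw":72,"dp":[-200,46,-82],"delta_rot":[0,0,-6.5]},{"claw":72,"dp":[-250,58,-82],"delta_rot":[0,0,-7.8]},{"claw":72,"dp":[-304,70,-82],"delta_rot":[0,0,-9.1]},{"claw":72,"dp":[-304,70,-82],"delta_rot":[0,0,-10.4]},{"claw":72,"dp":[-304,70,-82],"delta_rot":[0,0,-11.2]},{"claw":72,"dp":[-304,70,-82],"delta_rot":[0,0,-11.2]}]'
python3 -m inch '[{"claw":72,"dp":[0,0,0],"delta_rot":[0,0,0]},{"claw":72,"dp":[0,0,0],"delta_rot":[0,0,0]}]'
python3 to.py 644 74.5 68 181.8
```

```text
t: 6.72
tool_pos: [0.6457, 0.0752, 0.2014]
orientation: [180.0, 0.1, -178.5]
ft_force: [1.0, 0.2, 0.2]
opening: 0.072
grasp_force: 0.0
t: 6.98
tool_pos: [0.6453, 0.0758, 0.2006]
orientation: [180.0, 0.0, -178.4]
ft_force: [-0.3, -0.5, -0.1]
opening: 0.0719
grasp_force: 0.0
at [645.3  75.8 200.6] [ 180.     0.  -178.4] open 71.9 gf 0.0 F [-0.3 -0.5 -0.1] t 6.97
dp [  1.4  -1.3 132.6] rot [ 0.    0.   -0.03]
```

```bash
python3 -m inch '[{"claw":72,"dp":[1,-1,50],"delta_rot":[0,0,0]},{"claw":72,"dp":[1,-1,95],"delta_rot":[0,0,0]},{"claw":72,"dp":[1,-1,125],"delta_rot":[0,0,0]},{"claw":72,"dp":[1,-1,133],"delta_rot":[0,0,0]},{"claw":72,"dp":[1,-1,133],"delta_rot":[0,0,0]},{"claw":38,"dp":[1,-1,133],"delta_rot":[0,0,0]},{"claw":38,"dp":[1,-1,133],"delta_rot":[0,0,0]},{"claw":38,"dp":[1,-1,133],"delta_rot":[0,0,0]},{"claw":38,"dp":[1,-1,133],"delta_rot":[0,0,0]},{"claw":38,"dp":[1,-1,133],"delta_rot":[0,0,0]}]' 60
python3 to.py 485.5 374 180 91.9
```

```text
t: 8.22
tool_pos: [0.6462, 0.0746, 0.0697]
orientation: [180.0, 0.2, -178.4]
ft_force: [-0.2, -0.9, 6.0]
opening: 0.044
grasp_force: 63.1
at [646.2  74.6  69.7] [ 180.     0.2 -178.4] open 44.0 gf 63.1 F [-0.2 -0.9  6. ] t 8.22
dp [ 151.8  303.8 -110.9] rot [ 0.02  0.02 11.21]
```

```bash
python3 -m inch '[{"claw":38,"dp":[0,0,-40],"delta_rot":[0,0,0]},{"claw":38,"dp":[0,0,-90],"delta_rot":[0,0,0]},{"claw":38,"dp":[25,50,-111],"delta_rot":[0,0,1.3]},{"claw":38,"dp":[50,100,-111],"delta_rot":[0,0,2.6]},{"claw":38,"dp":[75,150,-111],"delta_rot":[0,0,3.9]},{"claw":38,"dp":[100,200,-111],"delta_rot":[0,0,5.2]},{"claw":38,"dp":[125,250,-111],"delta_rot":[0,0,6.5]},{"claw":38,"dp":[152,304,-111],"delta_rot":[0,0,7.8]},{"claw":38,"dp":[152,304,-111],"delta_rot":[0,0,9.1]},{"claw":38,"dp":[152,304,-111],"delta_rot":[0,0,10.4]}]' 60
python3 -m inch '[{"claw":38,"dp":[0,0,0],"delta_rot":[0,0,0.8]},{"claw":38,"dp":[0,0,0],"delta_rot":[0,0,0.8]},{"claw":38,"dp":[0,0,0],"delta_rot":[0,0,0.8]},{"claw":38,"dp":[0,0,0],"delta_rot":[0,0,0.8]}]'
python3 to.py 485.5 374 21 91.9
```

```text
t: 9.48
tool_pos: [0.4826, 0.375, 0.1778]
orientation: [-179.9, 0.0, 98.2]
ft_force: [0.6, 0.5, -1.7]
opening: 0.0446
grasp_force: 62.4
t: 9.98
tool_pos: [0.4839, 0.374, 0.1782]
orientation: [-180.0, 0.0, 92.0]
ft_force: [-0.3, -0.3, -2.1]
opening: 0.0445
grasp_force: 62.4
at [483.9 374.  178.2] [-180.    0.   92.] open 44.5 gf 62.4 F [-0.3 -0.3 -2.1] t 9.97
dp [  0.    1.6 157.2] rot [-0.    0.    0.02]
```

```bash
python3 -m inch '[{"claw":38,"dp":[0,1,50],"delta_rot":[0,0,0]},{"claw":38,"dp":[0,1,100],"delta_rot":[0,0,0]},{"claw":38,"dp":[0,1,135],"delta_rot":[0,0,0]},{"claw":38,"dp":[0,1,150],"delta_rot":[0,0,0]},{"claw":38,"dp":[0,1,157],"delta_rot":[0,0,0]},{"claw":38,"dp":[0,1,157],"delta_rot":[0,0,0]},{"claw":60,"dp":[0,1,157],"delta_rot":[0,0,0]},{"claw":60,"dp":[0,1,157],"delta_rot":[0,0,0]},{"claw":60,"dp":[0,1,120],"delta_rot":[0,0,0]},{"claw":60,"dp":[0,1,60],"delta_rot":[0,0,0]}]'
python3 to.py 626.5 -187 200 179
```

```text
t: 11.22
tool_pos: [0.4833, 0.373, 0.1175]
orientation: [-179.8, 0.1, 92.0]
ft_force: [0.3, 0.7, 0.8]
opening: 0.0597
grasp_force: 0.0
at [483.3 373.  117.5] [-1.798e+02  1.000e-01  9.200e+01] open 59.7 gf 0.0 F [0.3 0.7 0.8] t 11.22
dp [-564.9  123.2  -81.6] rot [-4.000e-02 -1.000e-02 -1.088e+01]
```

```bash
python3 -m inch '[{"claw":70,"dp":[-5,0,-50],"delta_rot":[0,0,-1.3]},{"claw":70,"dp":[-60,13,-82],"delta_rot":[0,0,-2.6]},{"claw":70,"dp":[-120,26,-82],"delta_rot":[0,0,-3.9]},{"claw":70,"dp":[-180,39,-82],"delta_rot":[0,0,-5.2]},{"claw":70,"dp":[-240,52,-82],"delta_rot":[0,0,-6.5]},{"claw":70,"dp":[-300,65,-82],"delta_rot":[0,0,-7.8]},{"claw":70,"dp":[-360,79,-82],"delta_rot":[0,0,-9.1]},{"claw":70,"dp":[-420,92,-82],"delta_rot":[0,0,-10.4]},{"claw":70,"dp":[-480,105,-82],"delta_rot":[0,0,-10.9]},{"claw":70,"dp":[-520,113,-82],"delta_rot":[0,0,-10.9]}]'
python3 -m inch '[{"claw":70,"dp":[-45,10,0],"delta_rot":[0,0,0]},{"claw":70,"dp":[-45,10,0],"delta_rot":[0,0,0]},{"claw":70,"dp":[-45,10,0],"delta_rot":[0,0,0]},{"claw":70,"dp":[-45,10,0],"delta_rot":[0,0,0]},{"claw":70,"dp":[-45,10,0],"delta_rot":[0,0,0]}]'
python3 to.py 626.5 -187 77 179
python3 -c "
from h import *
p,d=look('top','top1');blobs('top',d,.048,.065,200,(.3,.66),(.26,.5))
p,d=look('scene','scene1');blobs('scene',d,.095,.13,100,(.55,.75),(-.25,.24))"
```

```text
t: 12.48
tool_pos: [0.6167, -0.1438, 0.2016]
orientation: [-180.0, 0.1, 179.2]
ft_force: [1.1, -0.4, -0.9]
opening: 0.0701
grasp_force: 0.0
t: 13.1
tool_pos: [0.6605, -0.1317, 0.2007]
orientation: [-180.0, 0.0, 179.2]
ft_force: [-0.1, 0.3, 0.8]
opening: 0.0699
grasp_force: 0.0
at [ 660.5 -131.7  200.7] [-180.     0.   179.2] open 69.9 gf 0.0 F [-0.1  0.3  0.8] t 13.1
dp [ 33.3 -55.7 123.7] rot [-0.    0.    0.03]
top [168. 208.] 532 z 54.8 [564.5 374. ] 101.7 45.4 -88.9
top [166. 235.] 543 z 54.7 [484.3 376.6] 102.8 44.4 -89.8
scene [291. 190.] 388 z 111.8 [ 630.  -186.9] 101.1 47.6 1.2
```

```bash
python3 -m inch '[{"claw":70,"dp":[17,-28,0],"delta_rot":[0,0,0]},{"claw":70,"dp":[33,-56,0],"delta_rot":[0,0,0]},{"claw":70,"dp":[33,-56,40],"delta_rot":[0,0,0]},{"claw":70,"dp":[33,-56,90],"delta_rot":[0,0,0]},{"claw":70,"dp":[33,-56,123],"delta_rot":[0,0,0]},{"claw":70,"dp":[33,-56,123],"delta_rot":[0,0,0]},{"claw":38,"dp":[33,-56,123],"delta_rot":[0,0,0]},{"claw":38,"dp":[33,-56,123],"delta_rot":[0,0,0]},{"claw":38,"dp":[33,-56,123],"delta_rot":[0,0,0]},{"claw":38,"dp":[33,-56,123],"delta_rot":[0,0,0]}]' 60
python3 -m inch '[{"claw":38,"dp":[0,0,0],"delta_rot":[0,0,0]}]'
python3 to.py 405.5 371.5 180 91.9
```

```text
t: 14.45
tool_pos: [0.6293, -0.1884, 0.08]
orientation: [-179.9, 0.3, 179.2]
ft_force: [0.3, -0.2, 6.6]
opening: 0.0443
grasp_force: 62.1
t: 14.58
tool_pos: [0.6293, -0.1884, 0.0801]
orientation: [-179.9, 0.3, 179.2]
ft_force: [-0.1, 0.1, 7.3]
opening: 0.0444
grasp_force: 62.1
at [ 629.3 -188.4   80.1] [-179.9    0.3  179.2] open 44.4 gf 62.1 F [-0.1  0.1  7.3] t 14.57
dp [ 231.1  556.6 -101.7] rot [ 0.02  0.03 10.91]
```

```bash
python3 -m inch '[{"claw":38,"dp":[0,0,-50],"delta_rot":[0,0,0]},{"claw":38,"dp":[0,0,-101],"delta_rot":[0,0,0]},{"claw":38,"dp":[20,50,-101],"delta_rot":[0,0,1.2]},{"claw":38,"dp":[42,100,-101],"delta_rot":[0,0,2.4]},{"claw":38,"dp":[62,150,-101],"delta_rot":[0,0,3.6]},{"claw":38,"dp":[83,200,-101],"delta_rot":[0,0,4.8]},{"claw":38,"dp":[104,250,-101],"delta_rot":[0,0,6.0]},{"claw":38,"dp":[125,300,-101],"delta_rot":[0,0,7.2]},{"claw":38,"dp":[146,350,-101],"delta_rot":[0,0,8.4]},{"claw":38,"dp":[166,400,-101],"delta_rot":[0,0,9.6]}]' 60
python3 to.py 405.5 371.5 180 91.9
```

```text
t: 15.82
tool_pos: [0.4657, 0.2159, 0.1783]
orientation: [180.0, -0.0, 102.1]
ft_force: [0.4, 0.6, -2.5]
opening: 0.044
grasp_force: 62.1
at [465.7 215.9 178.3] [180.   -0.  102.1] open 44.0 gf 62.1 F [ 0.4  0.6 -2.5] t 15.82
dp [164.7 -26.3  -1.6] rot [ 0.   -0.    1.27]
```

```bash
python3 -m inch '[{"claw":38,"dp":[50,-8,0],"delta_rot":[0,0,0.6]},{"claw":38,"dp":[100,-16,0],"delta_rot":[0,0,1.2]},{"claw":38,"dp":[145,-23,0],"delta_rot":[0,0,1.2]},{"claw":38,"dp":[162,-26,0],"delta_rot":[0,0,1.2]},{"claw":38,"dp":[162,-26,0],"delta_rot":[0,0,1.2]},{"claw":38,"dp":[162,-26,0],"delta_rot":[0,0,1.2]}]'
python3 to.py 405.5 371.5 23 91.9
```

```text
t: 16.58
tool_pos: [0.407, 0.366, 0.1781]
orientation: [-180.0, 0.1, 92.8]
ft_force: [1.0, -0.1, -1.7]
opening: 0.0445
grasp_force: 62.1
at [407.  366.  178.1] [-1.80e+02  1.00e-01  9.28e+01] open 44.5 gf 62.1 F [ 1.  -0.1 -1.7] t 16.57
dp [  5.7  -1.2 155.1] rot [-0.    0.01  0.11]
```

```bash
python3 -m inch '[{"claw":38,"dp":[5,-2,50],"delta_rot":[0,0,0.1]},{"claw":38,"dp":[5,-2,100],"delta_rot":[0,0,0.1]},{"claw":38,"dp":[5,-2,135],"delta_rot":[0,0,0.1]},{"claw":38,"dp":[5,-2,149],"delta_rot":[0,0,0.1]},{"claw":38,"dp":[5,-2,155],"delta_rot":[0,0,0.1]},{"claw":38,"dp":[5,-2,155],"delta_rot":[0,0,0.1]},{"claw":60,"dp":[5,-2,155],"delta_rot":[0,0,0.1]},{"claw":60,"dp":[5,-2,155],"delta_rot":[0,0,0.1]},{"claw":60,"dp":[5,-2,120],"delta_rot":[0,0,0.1]},{"claw":60,"dp":[5,-2,60],"delta_rot":[0,0,0.1]}]'
python3 to.py 639 -116 160 177.8
```

```text
t: 17.82
tool_pos: [0.4029, 0.3708, 0.1175]
orientation: [-179.8, 0.2, 92.0]
ft_force: [0.5, 0.5, 0.6]
opening: 0.0598
grasp_force: 0.0
at [402.9 370.8 117.5] [-179.8    0.2   92. ] open 59.8 gf 0.0 F [0.5 0.5 0.6] t 17.82
dp [-494.9  218.7  -41.8] rot [ -0.04  -0.   -10.72]
```

```bash
python3 -m inch '[{"claw":50,"dp":[-5,0,-45],"delta_rot":[0,0,-1.3]},{"claw":50,"dp":[-55,24,-45],"delta_rot":[0,0,-2.6]},{"claw":50,"dp":[-110,49,-45],"delta_rot":[0,0,-3.9]},{"claw":50,"dp":[-165,73,-45],"delta_rot":[0,0,-5.2]},{"claw":50,"dp":[-220,97,-45],"delta_rot":[0,0,-6.5]},{"claw":50,"dp":[-275,121,-45],"delta_rot":[0,0,-7.8]},{"claw":50,"dp":[-330,146,-45],"delta_rot":[0,0,-9.1]},{"claw":50,"dp":[-385,170,-45],"delta_rot":[0,0,-10.4]},{"claw":50,"dp":[-440,194,-45],"delta_rot":[0,0,-10.7]},{"claw":50,"dp":[-495,219,-45],"delta_rot":[0,0,-10.7]}]'
python3 -m inch '[{"claw":50,"dp":[0,0,0],"delta_rot":[0,0,0]},{"claw":50,"dp":[0,0,0],"delta_rot":[0,0,0]},{"claw":50,"dp":[0,0,0],"delta_rot":[0,0,0]}]'
python3 to.py 639 -116 72 177.8
python3 -c "
from h import *
p,d=look('top','top2');blobs('top',d,.048,.065,200,(.3,.66),(.26,.5))"
```

```text
t: 19.08
tool_pos: [0.6355, -0.104, 0.1645]
orientation: [-180.0, 0.1, 177.7]
ft_force: [-0.1, 1.1, 1.2]
opening: 0.0501
grasp_force: 0.0
t: 19.45
tool_pos: [0.6339, -0.1008, 0.1635]
orientation: [180.0, -0.0, 177.7]
ft_force: [-0.5, -0.2, 0.7]
opening: 0.0499
grasp_force: 0.0
at [ 633.9 -100.8  163.5] [180.   -0.  177.7] open 49.9 gf 0.0 F [-0.5 -0.2  0.7] t 19.45
dp [ -5.7 -15.   91.5] rot [ 0.   -0.   -0.02]
top [168. 208.] 530 z 54.8 [564.3 375. ] 100.8 45.6 -88.4
top [166. 235.] 542 z 54.9 [484.3 377.2] 102.5 44.2 -89.7
top [165. 263.] 563 z 54.9 [404.4 374.9] 102.7 44.8 -87.5
```

```bash
python3 -m inch '[{"claw":50,"dp":[-6,-15,10],"delta_rot":[0,0,0]},{"claw":50,"dp":[-6,-15,50],"delta_rot":[0,0,0]},{"claw":50,"dp":[-6,-15,80],"delta_rot":[0,0,0]},{"claw":50,"dp":[-6,-15,90],"delta_rot":[0,0,0]},{"claw":50,"dp":[-6,-15,90],"delta_rot":[0,0,0]},{"claw":8,"dp":[-6,-15,90],"delta_rot":[0,0,0]},{"claw":8,"dp":[-6,-15,90],"delta_rot":[0,0,0]},{"claw":8,"dp":[-6,-15,90],"delta_rot":[0,0,0]},{"claw":8,"dp":[-6,-15,90],"delta_rot":[0,0,0]},{"claw":8,"dp":[-6,-15,90],"delta_rot":[0,0,0]}]' 35
python3 -m inch '[{"claw":8,"dp":[0,0,0],"delta_rot":[0,0,0]},{"claw":8,"dp":[0,0,0],"delta_rot":[0,0,0]}]'
python3 to.py 645.9 118.8 73 177.8
```

```text
t: 20.75
tool_pos: [0.641, -0.1177, 0.0752]
orientation: [-180.0, 0.2, 177.6]
ft_force: [-0.6, 0.2, 6.3]
opening: 0.0132
grasp_force: 36.5
t: 21.0
tool_pos: [0.641, -0.1176, 0.0752]
orientation: [-180.0, 0.2, 177.6]
ft_force: [0.6, 0.2, 5.4]
opening: 0.0133
grasp_force: 36.5
at [ 641.  -117.6   75.2] [-180.     0.2  177.6] open 13.3 gf 36.5 F [0.6 0.2 5.4] t 21.0
dp [  5.  236.4   2. ] rot [-0.    0.02 -0.02]
```

```bash
python3 -m inch '[{"claw":8,"dp":[0,20,0],"delta_rot":[0,0,0]},{"claw":8,"dp":[0,50,0],"delta_rot":[0,0,0]},{"claw":8,"dp":[0,80,0],"delta_rot":[0,0,0]},{"claw":8,"dp":[0,110,0],"delta_rot":[0,0,0]},{"claw":8,"dp":[0,140,0],"delta_rot":[0,0,0]},{"claw":8,"dp":[1,170,0],"delta_rot":[0,0,0]},{"claw":8,"dp":[1,195,0],"delta_rot":[0,0,0]},{"claw":8,"dp":[1,215,0],"delta_rot":[0,0,0]},{"claw":8,"dp":[1,225,0],"delta_rot":[0,0,0]},{"claw":8,"dp":[1,225,0],"delta_rot":[0,0,0]}]'
python3 -m inch '[{"claw":8,"dp":[0,4,0],"delta_rot":[0,0,0]},{"claw":8,"dp":[0,8,0],"delta_rot":[0,0,0]},{"claw":8,"dp":[0,8,0],"delta_rot":[0,0,0]}]'
python3 to.py
```

```text
t: 22.25
tool_pos: [0.6495, 0.1089, 0.0752]
orientation: [179.9, 0.2, 177.7]
ft_force: [-0.1, 1.0, 5.5]
opening: 0.0133
grasp_force: 36.5
t: 22.62
tool_pos: [0.6498, 0.1156, 0.0752]
orientation: [180.0, 0.2, 177.6]
ft_force: [-0.3, -0.8, 5.9]
opening: 0.0131
grasp_force: 36.6
at [649.8 115.6  75.2] [180.    0.2 177.6] open 13.1 gf 36.6 F [-0.3 -0.8  5.9] t 22.62
```

Moved 233 mm so far with no stop force; I'll push gently on to the stop.

```bash
for i in 1 2; do :; done; python3 -m inch '[{"claw":8,"dp":[0,2,0],"delta_rot":[0,0,0]},{"claw":8,"dp":[0,4,0],"delta_rot":[0,0,0]},{"claw":8,"dp":[0,4,0],"delta_rot":[0,0,0]},{"claw":8,"dp":[0,4,0],"delta_rot":[0,0,0]}]'
python3 -m inch '[{"claw":8,"dp":[0,2,0],"delta_rot":[0,0,0]},{"claw":8,"dp":[0,4,0],"delta_rot":[0,0,0]},{"claw":8,"dp":[0,4,0],"delta_rot":[0,0,0]}]'; python3 to.py
```

```text
t: 23.12
tool_pos: [0.6498, 0.117, 0.0752]
orientation: [-179.8, 0.1, 177.6]
ft_force: [-0.8, -8.2, 7.7]
opening: 0.0128
grasp_force: 36.7
t: 23.5
tool_pos: [0.6498, 0.1171, 0.0751]
orientation: [-179.5, 0.1, 177.7]
ft_force: [-2.1, -19.9, 9.6]
opening: 0.0133
grasp_force: 37.2
at [649.8 117.1  75.1] [-1.795e+02  1.000e-01  1.777e+02] open 13.3 gf 37.2 F [ -2.1 -19.9   9.6] t 23.5
```

```bash
python3 -m inch '[{"claw":8,"dp":[0,-6,0],"delta_rot":[0,0,0]},{"claw":40,"dp":[0,-6,0],"delta_rot":[0,0,0]},{"claw":40,"dp":[0,-6,0],"delta_rot":[0,0,0]},{"claw":40,"dp":[0,-6,-40],"delta_rot":[0,0,0]},{"claw":40,"dp":[0,-6,-90],"delta_rot":[0,0,0]},{"claw":65,"dp":[0,-6,-120],"delta_rot":[0,0,0]},{"claw":65,"dp":[0,-6,-120],"delta_rot":[0,0,0]},{"claw":65,"dp":[0,-6,-120],"delta_rot":[0,0,0]}]'
python3 -c "
from h import *
p,d=look('top','top3');blobs('top',d,.009,.022,200,(.25,.52),(-.45,.25))
p,d=look('scene','scene3');blobs('scene',d,.009,.022,100,(.25,.52),(-.45,.25))
for a in ((0,-45),(0,-115),(0,-185)):
    c=np.cos(np.radians(-2.2));s=np.sin(np.radians(-2.2));print(a,641.8+c*a[0]-s*a[1],-1.2+s*a[0]+c*a[1])
"
python3 to.py 430.5 170 180 101.2
```

```text
t: 24.5
tool_pos: [0.6477, 0.1177, 0.1918]
orientation: [-180.0, -0.1, 177.6]
ft_force: [0.7, 0.3, -1.0]
opening: 0.0652
grasp_force: 0.0
top [292. 262.] 536 z 14.4 [410.5  10.5] 109.4 44.7 -6.8
top [353. 257.] 536 z 14.4 [ 424.2 -176.7] 109.6 44.8 -74.5
top [400. 255.] 526 z 14.5 [ 433.1 -319.1] 109.3 45.0 83.3
scene [289. 150.] 279 z 14.1 [ 436.4 -316.3] 111.1 49.2 82.6
scene [324. 163.] 292 z 14.2 [ 427.4 -173.6] 109.1 49.8 -73.3
scene [434. 177.] 259 z 14.7 [296.3 203.1] 103.1 50.8 73.6
scene [411. 203.] 335 z 13.9 [432.  170.8] 109.5 50.1 -77.5
(0, -45) 640.0725485910616 -46.166831238477954
(0, -115) 637.3854019549351 -116.11523538722143
(0, -185) 634.6982553188087 -186.0636395359649
at [647.1 117.4 190.7] [-180.    -0.2  177.6] open 65.1 gf 0.0 F [-0.1 -0.5 -0.6] t 24.6
dp [218.5  43.6  11.5] rot [-0.02 -0.02  9.55]
```

View pics/scene3.png

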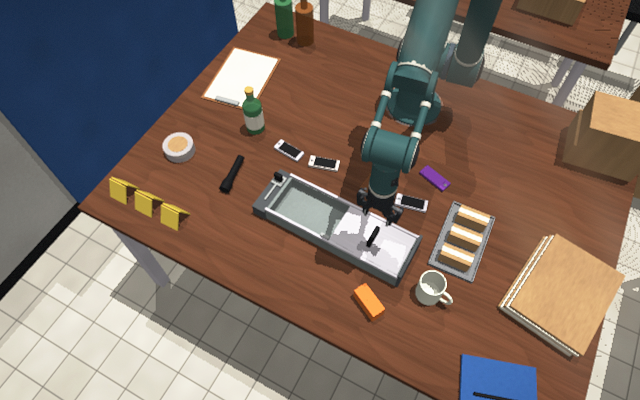

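The scene picture shows the cover fully open over the deck with its fin at (373,236). The bay at (310,208) is empty, three cartons are in the tray at (467,237), and the phones are at (411,203), (324,163) and (289,150). Next is phone0.

```bash
python3 -m inch '[{"claw":65,"dp":[27,5,10],"delta_rot":[0,0,1.2]},{"claw":65,"dp":[55,10,10],"delta_rot":[0,0,2.4]},{"claw":65,"dp":[82,16,10],"delta_rot":[0,0,3.6]},{"claw":65,"dp":[110,21,10],"delta_rot":[0,0,4.8]},{"claw":65,"dp":[137,27,10],"delta_rot":[0,0,6]},{"claw":65,"dp":[164,32,30],"delta_rot":[0,0,7.2]},{"claw":65,"dp":[191,38,50],"delta_rot":[0,0,8.4]},{"claw":65,"dp":[218,44,90],"delta_rot":[0,0,9.5]},{"claw":65,"dp":[218,44,110],"delta_rot":[0,0,9.5]},{"claw":65,"dp":[218,44,110],"delta_rot":[0,0,9.5]}]'
python3 -m inch '[{"claw":65,"dp":[0,0,0],"delta_rot":[0,0,0]},{"claw":65,"dp":[0,0,0],"delta_rot":[0,0,0]}]'
python3 -c "
from h import *
p,d=look('top');blobs('top',d,.009,.022,60,(.25,.52),(-.45,.25))"
python3 to.py 430.8 169.8 2 101.5
```

```text
t: 25.85
tool_pos: [0.4294, 0.1696, 0.0802]
orientation: [-179.6, 0.0, 101.6]
ft_force: [1.4, 0.5, 0.5]
opening: 0.0651
grasp_force: 0.0
t: 26.1
tool_pos: [0.4339, 0.1707, 0.0844]
orientation: [179.9, -0.0, 101.6]
ft_force: [-0.1, -0.2, -0.2]
opening: 0.0649
grasp_force: 0.0
top [292. 262.] 538 z 14.3 [410.7  10.6] 109.2 45.0 -6.8
top [247. 254.] 293 z 14.1 [434.1 146.5] 65.1 45.2 -79.2
top [354. 257.] 529 z 14.2 [ 424.2 -176.9] 109.8 44.8 -74.6
top [400. 255.] 521 z 14.6 [ 433.1 -318.9] 110.7 44.8 83.4
top [216. 297.] 195 z 14.2 [306.7 231.9] 46.9 37.5 -7.9
top [241. 302.] 67 z 13.4 [289.1 153.8] 42.3 21.2 24.1
at [433.8 170.7  84.4] [179.9  -0.  101.6] open 64.9 gf 0.0 F [-0.1  0.4 -0.2] t 26.15
dp [-0.3 -3.3 82.4] rot [ 0.01 -0.    0.01]
```

```bash
python3 -m inch '[{"claw":65,"dp":[0,-3,35],"delta_rot":[0,0,0]},{"claw":65,"dp":[0,-3,65],"delta_rot":[0,0,0]},{"claw":65,"dp":[0,-3,78],"delta_rot":[0,0,0]},{"claw":65,"dp":[0,-3,82],"delta_rot":[0,0,0]},{"claw":65,"dp":[0,-3,82],"delta_rot":[0,0,0]},{"claw":40,"dp":[0,-3,82],"delta_rot":[0,0,0]},{"claw":40,"dp":[0,-3,82],"delta_rot":[0,0,0]},{"claw":40,"dp":[0,-3,82],"delta_rot":[0,0,0]},{"claw":40,"dp":[0,-3,82],"delta_rot":[0,0,0]},{"claw":40,"dp":[0,-3,82],"delta_rot":[0,0,0]}]' 50
python3 to.py 640 -46 150 177.8
```

```text
t: 27.4
tool_pos: [0.4311, 0.1704, 0.0027]
orientation: [179.8, -0.0, 101.6]
ft_force: [0.2, -1.1, 6.6]
opening: 0.0435
grasp_force: 51.7
at [431.1 170.4   2.7] [179.8  -0.  101.6] open 43.5 gf 51.7 F [ 0.2 -1.1  6.6] t 27.4
dp [-253.9  161.5 -146.9] rot [ 0.02  0.01 -9.53]
```

```bash
python3 -m inch '[{"claw":40,"dp":[0,0,-50],"delta_rot":[0,0,0]},{"claw":40,"dp":[0,0,-100],"delta_rot":[0,0,-0.5]},{"claw":40,"dp":[-35,22,-147],"delta_rot":[0,0,-1.7]},{"claw":40,"dp":[-75,48,-147],"delta_rot":[0,0,-2.9]},{"claw":40,"dp":[-115,73,-147],"delta_rot":[0,0,-4.1]},{"claw":40,"dp":[-155,99,-147],"delta_rot":[0,0,-5.3]},{"claw":40,"dp":[-195,124,-147],"delta_rot":[0,0,-6.5]},{"claw":40,"dp":[-230,146,-147],"delta_rot":[0,0,-7.7]},{"claw":40,"dp":[-254,161,-147],"delta_rot":[0,0,-8.9]},{"claw":40,"dp":[-254,161,-147],"delta_rot":[0,0,-9.5]}]'
python3 -m inch '[{"claw":40,"dp":[0,0,0],"delta_rot":[0,0,0]},{"claw":40,"dp":[0,0,0],"delta_rot":[0,0,0]},{"claw":40,"dp":[0,0,0],"delta_rot":[0,0,0]}]'
python3 to.py 640 -46 14 177.8
```

```text
t: 28.65
tool_pos: [0.6396, -0.0484, 0.1479]
orientation: [-180.0, 0.0, 177.7]
ft_force: [0.1, 1.1, -0.8]
opening: 0.0432
grasp_force: 51.9
t: 29.02
tool_pos: [0.6381, -0.0461, 0.1483]
orientation: [180.0, -0.0, 177.6]
ft_force: [-0.1, 0.2, -0.1]
opening: 0.0437
grasp_force: 51.9
at [638.1 -46.1 148.3] [180.   -0.  177.6] open 43.7 gf 51.9 F [-0.1  0.2 -0.1] t 29.02
dp [ -1.9   0.2 134.3] rot [ 0.   -0.   -0.03]
```

```bash
python3 -m inch '[{"claw":40,"dp":[-2,0,45],"delta_rot":[0,0,0]},{"claw":40,"dp":[-2,0,90],"delta_rot":[0,0,0]},{"claw":40,"dp":[-2,0,120],"delta_rot":[0,0,0]},{"claw":40,"dp":[-2,0,131],"delta_rot":[0,0,0]},{"claw":40,"dp":[-2,0,134],"delta_rot":[0,0,0]},{"claw":40,"dp":[-2,0,134],"delta_rot":[0,0,0]},{"claw":53,"dp":[-2,0,134],"delta_rot":[0,0,0]},{"claw":53,"dp":[-2,0,134],"delta_rot":[0,0,0]},{"claw":53,"dp":[-2,0,100],"delta_rot":[0,0,0]},{"claw":53,"dp":[-2,0,40],"delta_rot":[0,0,0]}]'
python3 -m inch '[{"claw":65,"dp":[20,-10,-40],"delta_rot":[0,0,0]},{"claw":65,"dp":[50,-20,-40],"delta_rot":[0,0,0]},{"claw":65,"dp":[90,-40,-40],"delta_rot":[0,0,1]},{"claw":65,"dp":[130,-60,-40],"delta_rot":[0,0,2.2]},{"claw":65,"dp":[130,-60,-40],"delta_rot":[0,0,3.4]},{"claw":65,"dp":[130,-60,-40],"delta_rot":[0,0,4.6]},{"claw":65,"dp":[130,-60,-40],"delta_rot":[0,0,5.8]},{"claw":65,"dp":[130,-60,-40],"delta_rot":[0,0,7]},{"claw":65,"dp":[130,-60,-40],"delta_rot":[0,0,8.2]},{"claw":65,"dp":[130,-60,-40],"delta_rot":[0,0,9]}]'
python3 -c "
from h import *
p,d=look('top','top4');blobs('top',d,.009,.022,60,(.3,.52),(-.45,.25));blobs('top',d,.018,.032,60,(.56,.71),(-.24,.0))
p,d=look('scene','scene4');blobs('scene',d,.009,.022,60,(.3,.52),(-.45,.25));blobs('scene',d,.018,.032,60,(.56,.71),(-.24,.0))
"
python3 to.py 426 -175 100 106.5
```

```text
t: 30.28
tool_pos: [0.6385, -0.0464, 0.1077]
orientation: [180.0, -0.3, 177.6]
ft_force: [0.3, 0.3, -0.2]
opening: 0.0533
grasp_force: 0.0
t: 31.52
tool_pos: [0.5087, -0.1011, 0.1498]
orientation: [179.9, 0.1, 105.4]
ft_force: [-0.8, 0.7, -0.5]
opening: 0.0652
grasp_force: 0.0
top [288. 258.] 198 z 14.3 [411.9  21. ] 108.7 25.1 -8.7
top [367. 255.] 123 z 14.0 [ 434.7 -213.5] 44.5 33.4 14.2
top [400. 255.] 529 z 14.5 [ 433.2 -319.1] 109.7 44.9 83.3
top [344. 260.] 230 z 14.5 [ 417.2 -150.9] 55.7 44.6 -74.6
top [222. 295.] 217 z 14.0 [316.  204.3] 91.2 31.9 89.7
top [310. 177.] 221 z 24.6 [652.8 -46.2] 88.1 44.3 -3.9
scene [289. 150.] 267 z 14.0 [ 435.5 -318.2] 110.9 47.2 82.9
scene [317. 162.] 152 z 14.0 [ 434.4 -198.5] 57.1 49.0 -70.3
scene [372. 180.] 299 z 14.0 [413.6  12.9] 109.8 46.3 -8.1
scene [436. 182.] 128 z 13.9 [317.6 209.3] 81.3 34.5 89.9
scene [328. 222.] 342 z 24.0 [643.2 -43.8] 108.3 45.7 -2.0
at [ 508.7 -101.1  149.6] [1.799e+02 1.000e-01 1.056e+02] open 64.9 gf 0.0 F [0.4 0.6 0. ] t 31.62
dp [-48.9 -99.6  49.5] rot [ 0.01  0.01 -0.11]
```

```bash
python3 -m inch '[{"claw":65,"dp":[-25,-50,0],"delta_rot":[0,0,0]},{"claw":65,"dp":[-49,-99,30],"delta_rot":[0,0,0]},{"claw":65,"dp":[-49,-99,50],"delta_rot":[0,0,0]},{"claw":65,"dp":[-49,-99,50],"delta_rot":[0,0,0]},{"claw":65,"dp":[-49,-99,50],"delta_rot":[0,0,0]},{"claw":65,"dp":[-49,-99,50],"delta_rot":[0,0,0]}]'
python3 to.py 425.8 -175.3 2 105.8
python3 -c "
from h import *
p,d=look('top');blobs('top',d,.009,.022,60,(.36,.5),(-.45,-.05))
p,d=look('scene');blobs('scene',d,.009,.022,60,(.36,.5),(-.45,-.05))"
```

```text
t: 32.38
tool_pos: [0.4274, -0.175, 0.0997]
orientation: [179.9, 0.1, 105.7]
ft_force: [1.0, 0.7, -0.5]
opening: 0.0652
grasp_force: 0.0
at [ 427.4 -175.    99.7] [1.799e+02 1.000e-01 1.057e+02] open 65.2 gf 0.0 F [ 1.   0.7 -0.5] t 32.38
dp [ 0.3 -1.8 97.7] rot [ 0.01  0.01 -0.01]
top [414. 256.] 105 z 14.4 [ 428.1 -362.3] 44.9 22.1 -7.8
scene [289. 150.] 278 z 14.4 [ 436.6 -316.7] 110.6 49.0 84.4
scene [324. 163.] 271 z 14.4 [ 427.  -174.2] 109.0 51.2 -76.9
```

```bash
python3 -m inch '[{"claw":65,"dp":[0,-2,45],"delta_rot":[0,0,0]},{"claw":65,"dp":[0,-2,80],"delta_rot":[0,0,0]},{"claw":65,"dp":[0,-2,94],"delta_rot":[0,0,0]},{"claw":65,"dp":[0,-2,98],"delta_rot":[0,0,0]},{"claw":65,"dp":[0,-2,98],"delta_rot":[0,0,0]},{"claw":40,"dp":[0,-2,98],"delta_rot":[0,0,0]},{"claw":40,"dp":[0,-2,98],"delta_rot":[0,0,0]},{"claw":40,"dp":[0,-2,98],"delta_rot":[0,0,0]},{"claw":40,"dp":[0,-2,98],"delta_rot":[0,0,0]},{"claw":40,"dp":[0,-2,98],"delta_rot":[0,0,0]}]' 50
python3 to.py 637.5 -116 150 177.8
```

```text
t: 33.72
tool_pos: [0.4256, -0.1762, 0.0019]
orientation: [179.9, 0.1, 105.6]
ft_force: [-0.1, 0.8, 5.3]
opening: 0.0437
grasp_force: 51.9
at [ 425.6 -176.2    1.9] [1.799e+02 1.000e-01 1.056e+02] open 43.7 gf 51.9 F [-0.1  0.8  5.3] t 33.73
dp [   0.7  220.7 -147.5] rot [ 0.01  0.03 -9.03]
```

```bash
python3 -m inch '[{"claw":40,"dp":[0,0,-50],"delta_rot":[0,0,0]},{"claw":40,"dp":[0,0,-100],"delta_rot":[0,0,-0.5]},{"claw":40,"dp":[0,30,-148],"delta_rot":[0,0,-1.7]},{"claw":40,"dp":[0,65,-148],"delta_rot":[0,0,-2.9]},{"claw":40,"dp":[0,100,-148],"delta_rot":[0,0,-4.1]},{"claw":40,"dp":[0,140,-148],"delta_rot":[0,0,-5.3]},{"claw":40,"dp":[0,175,-148],"delta_rot":[0,0,-6.5]},{"claw":40,"dp":[1,205,-148],"delta_rot":[0,0,-7.7]},{"claw":40,"dp":[1,221,-148],"delta_rot":[0,0,-8.9]},{"claw":40,"dp":[1,221,-148],"delta_rot":[0,0,-9]}]'
python3 -m inch '[{"claw":40,"dp":[0,0,0],"delta_rot":[0,0,0]},{"claw":40,"dp":[0,0,0],"delta_rot":[0,0,0]},{"claw":40,"dp":[0,0,0],"delta_rot":[0,0,0]}]'
python3 to.py 637.5 -116 13.5 177.8
```

```text
t: 34.98
tool_pos: [0.637, -0.1147, 0.1479]
orientation: [180.0, -0.0, 177.6]
ft_force: [-0.2, 0.2, -1.4]
opening: 0.0436
grasp_force: 51.9
t: 35.35
tool_pos: [0.636, -0.1154, 0.1484]
orientation: [-180.0, 0.0, 177.5]
ft_force: [0.4, 0.2, -1.6]
opening: 0.0433
grasp_force: 51.9
at [ 636.  -115.4  148.4] [-180.     0.   177.5] open 43.3 gf 51.9 F [ 0.4  0.2 -1.6] t 35.35
dp [ -1.5  -0.6 134.9] rot [-0.    0.   -0.03]
```

```bash
python3 -m inch '[{"claw":40,"dp":[-1,-1,45],"delta_rot":[0,0,0]},{"claw":40,"dp":[-1,-1,90],"delta_rot":[0,0,0]},{"claw":40,"dp":[-1,-1,120],"delta_rot":[0,0,0]},{"claw":40,"dp":[-1,-1,132],"delta_rot":[0,0,0]},{"claw":40,"dp":[-1,-1,135],"delta_rot":[0,0,0]},{"claw":40,"dp":[-1,-1,135],"delta_rot":[0,0,0]},{"claw":52,"dp":[-1,-1,135],"delta_rot":[0,0,0]},{"claw":52,"dp":[-1,-1,135],"delta_rot":[0,0,0]},{"claw":52,"dp":[-1,-1,100],"delta_rot":[0,0,0]},{"claw":52,"dp":[-1,-1,40],"delta_rot":[0,0,0]}]'
python3 to.py 500 -225 150 83.2
```

```text
t: 36.6
tool_pos: [0.6352, -0.1156, 0.1068]
orientation: [179.9, -0.3, 177.6]
ft_force: [0.4, 0.1, -0.7]
opening: 0.0524
grasp_force: 0.0
at [ 635.2 -115.6  106.8] [179.9  -0.3 177.6] open 52.4 gf 0.0 F [ 0.4  0.1 -0.7] t 36.6
dp [ 130.8 -114.9  -42.6] rot [-0.03 -0.04 11.8 ]
```

```bash
python3 -m inch '[{"claw":65,"dp":[20,-15,-42],"delta_rot":[0,0,1.2]},{"claw":65,"dp":[50,-40,-42],"delta_rot":[0,0,2.4]},{"claw":65,"dp":[90,-75,-42],"delta_rot":[0,0,3.6]},{"claw":65,"dp":[130,-115,-42],"delta_rot":[0,0,4.8]},{"claw":65,"dp":[130,-115,-42],"delta_rot":[0,0,6]},{"claw":65,"dp":[130,-115,-42],"delta_rot":[0,0,7.2]},{"claw":65,"dp":[130,-115,-42],"delta_rot":[0,0,8.4]},{"claw":65,"dp":[130,-115,-42],"delta_rot":[0,0,9.6]},{"claw":65,"dp":[130,-115,-42],"delta_rot":[0,0,10.8]},{"claw":65,"dp":[130,-115,-42],"delta_rot":[0,0,11.8]}]'
python3 -c "
from h import *
p,d=look('top','top5');blobs('top',d,.009,.022,60,(.3,.52),(-.45,.25));blobs('top',d,.018,.032,60,(.56,.71),(-.24,.0))
p,d=look('scene','scene5');blobs('scene',d,.009,.022,60,(.3,.52),(-.45,.25));blobs('scene',d,.018,.032,60,(.56,.71),(-.24,.0))
"
python3 to.py 435 -317.5 100 83.2
```

```text
t: 37.85
tool_pos: [0.5031, -0.2257, 0.1511]
orientation: [179.9, 0.0, 82.9]
ft_force: [0.3, 0.6, 0.9]
opening: 0.0651
grasp_force: 0.0
top [292. 262.] 543 z 14.3 [410.5  10.5] 109.6 45.0 -6.8
top [398. 255.] 440 z 14.6 [ 433.6 -314. ] 99.6 44.9 83.0
top [222. 295.] 223 z 14.0 [315.7 198.3] 102.8 32.0 89.5
top [311. 186.] 504 z 24.3 [641.3 -46.2] 109.9 44.9 -2.5
top [334. 187.] 506 z 24.2 [ 639.  -115.7] 110.5 44.9 -2.6
scene [280. 147.] 83 z 13.1 [ 442.1 -354.3] 62.9 37.6 45.7
scene [372. 180.] 295 z 14.0 [413.5  13.2] 113.8 47.2 -7.4
scene [437. 182.] 114 z 14.8 [317.9 210.2] 80.6 35.1 87.8
scene [310. 214.] 348 z 24.0 [ 640.7 -113.8] 107.6 47.3 -1.8
scene [328. 222.] 340 z 24.1 [642.5 -44. ] 109.6 45.9 -3.3
at [ 503.1 -225.7  151. ] [179.9   0.   83.2] open 64.7 gf 0.0 F [ 0.1 -0.1  0. ] t 37.95
dp [-99.2 -56.8  51. ] rot [ 0.01  0.   -0.  ]
```

Both phones lie flat in the bay at their targets, and phone2 is unmoved.

```bash
python3 -m inch '[{"claw":65,"dp":[-50,-28,0],"delta_rot":[0,0,0]},{"claw":65,"dp":[-99,-57,30],"delta_rot":[0,0,0]},{"claw":65,"dp":[-99,-57,51],"delta_rot":[0,0,0]},{"claw":65,"dp":[-99,-57,51],"delta_rot":[0,0,0]},{"claw":65,"dp":[-99,-57,51],"delta_rot":[0,0,0]},{"claw":65,"dp":[-99,-57,51],"delta_rot":[0,0,0]}]'
python3 to.py 435 -317.8 2 83.2
python3 -c "
from h import *
p,d=look('top');blobs('top',d,.009,.022,60,(.36,.5),(-.45,-.05))
p,d=look('scene');blobs('scene',d,.009,.022,60,(.36,.5),(-.45,-.05))"
```

```text
t: 38.7
tool_pos: [0.4358, -0.3173, 0.1007]
orientation: [179.9, 0.1, 83.3]
ft_force: [-0.5, 0.3, 0.0]
opening: 0.0651
grasp_force: 0.0
at [ 435.8 -317.3  100.7] [1.799e+02 1.000e-01 8.330e+01] open 65.1 gf 0.0 F [-0.5  0.3  0. ] t 38.7
dp [-0.5 -1.  98.7] rot [0.02 0.01 0.01]
top [393. 254.] 322 z 14.5 [ 435.5 -299.5] 71.9 44.9 83.4
scene [290. 151.] 247 z 14.1 [ 435.3 -317.3] 111.6 46.7 81.3
```

```bash
python3 -m inch '[{"claw":65,"dp":[0,-1,45],"delta_rot":[0,0,0]},{"claw":65,"dp":[0,-1,80],"delta_rot":[0,0,0]},{"claw":65,"dp":[0,-1,94],"delta_rot":[0,0,0]},{"claw":65,"dp":[0,-1,98],"delta_rot":[0,0,0]},{"claw":65,"dp":[0,-1,98],"delta_rot":[0,0,0]},{"claw":40,"dp":[0,-1,98],"delta_rot":[0,0,0]},{"claw":40,"dp":[0,-1,98],"delta_rot":[0,0,0]},{"claw":40,"dp":[0,-1,98],"delta_rot":[0,0,0]},{"claw":40,"dp":[0,-1,98],"delta_rot":[0,0,0]},{"claw":40,"dp":[0,-1,98],"delta_rot":[0,0,0]}]' 50
python3 to.py 635 -185 150 177.8
```

```text
t: 40.05
tool_pos: [0.4349, -0.3182, 0.0031]
orientation: [179.8, 0.1, 83.2]
ft_force: [0.5, 0.8, 6.2]
opening: 0.0433
grasp_force: 52.2
at [ 434.9 -318.2    3.1] [1.798e+02 1.000e-01 8.320e+01] open 43.3 gf 52.2 F [0.5 0.8 6.2] t 40.05
dp [ 155.6  183.3 -146.6] rot [ 1.000e-02  3.000e-02 -1.183e+01]
```

```bash
python3 -m inch '[{"claw":40,"dp":[0,0,-50],"delta_rot":[0,0,0]},{"claw":40,"dp":[0,0,-100],"delta_rot":[0,0,-1.2]},{"claw":40,"dp":[18,21,-147],"delta_rot":[0,0,-2.4]},{"claw":40,"dp":[40,47,-147],"delta_rot":[0,0,-3.6]},{"claw":40,"dp":[62,73,-147],"delta_rot":[0,0,-4.8]},{"claw":40,"dp":[85,100,-147],"delta_rot":[0,0,-6]},{"claw":40,"dp":[108,127,-147],"delta_rot":[0,0,-7.2]},{"claw":40,"dp":[132,155,-147],"delta_rot":[0,0,-8.4]},{"claw":40,"dp":[150,177,-147],"delta_rot":[0,0,-9.6]},{"claw":40,"dp":[156,183,-147],"delta_rot":[0,0,-10.8]}]'
python3 -m inch '[{"claw":40,"dp":[0,0,0],"delta_rot":[0,0,-1]},{"claw":40,"dp":[0,0,0],"delta_rot":[0,0,-1]},{"claw":40,"dp":[0,0,0],"delta_rot":[0,0,-1]},{"claw":40,"dp":[0,0,0],"delta_rot":[0,0,-1]}]'
python3 to.py 635 -185.5 14 177.8
```

```text
t: 41.3
tool_pos: [0.6347, -0.1824, 0.1479]
orientation: [180.0, -0.0, 170.0]
ft_force: [-1.2, 0.1, -1.5]
opening: 0.0432
grasp_force: 51.9
t: 41.8
tool_pos: [0.6334, -0.1839, 0.1482]
orientation: [180.0, -0.0, 177.5]
ft_force: [0.7, 0.2, 0.1]
opening: 0.0436
grasp_force: 51.9
at [ 633.4 -183.9  148.2] [180.   -0.  177.5] open 43.6 gf 51.9 F [0.7 0.2 0.1] t 41.8
dp [ -1.6  -1.5 134.2] rot [ 0.   -0.   -0.04]
```

```bash
python3 -m inch '[{"claw":40,"dp":[-2,-1,45],"delta_rot":[0,0,0]},{"claw":40,"dp":[-2,-1,90],"delta_rot":[0,0,0]},{"claw":40,"dp":[-2,-1,120],"delta_rot":[0,0,0]},{"claw":40,"dp":[-2,-1,131],"delta_rot":[0,0,0]},{"claw":40,"dp":[-2,-1,134],"delta_rot":[0,0,0]},{"claw":40,"dp":[-2,-1,134],"delta_rot":[0,0,0]},{"claw":52,"dp":[-2,-1,134],"delta_rot":[0,0,0]},{"claw":52,"dp":[-2,-1,134],"delta_rot":[0,0,0]},{"claw":52,"dp":[-2,-1,100],"delta_rot":[0,0,0]},{"claw":52,"dp":[-2,-1,40],"delta_rot":[0,0,0]}]'
python3 to.py 649.8 117.1 160 177.7
```

```text
t: 43.05
tool_pos: [0.6333, -0.1841, 0.1066]
orientation: [179.9, -0.3, 177.6]
ft_force: [0.5, 0.1, 0.5]
opening: 0.052
grasp_force: 0.0
at [ 633.3 -184.1  106.6] [179.9  -0.3 177.6] open 52.0 gf 0.0 F [0.5 0.1 0.5] t 43.05
dp [ -3.6 301.7 -53. ] rot [ 0.01 -0.04 -0.01]
```

```bash
python3 -m inch '[{"claw":50,"dp":[0,5,-45],"delta_rot":[0,0,0]},{"claw":50,"dp":[-1,60,-53],"delta_rot":[0,0,0]},{"claw":50,"dp":[-2,120,-53],"delta_rot":[0,0,0]},{"claw":50,"dp":[-3,180,-53],"delta_rot":[0,0,0]},{"claw":50,"dp":[-4,240,-53],"delta_rot":[0,0,0]},{"claw":50,"dp":[-4,302,-53],"delta_rot":[0,0,0]},{"claw":50,"dp":[-4,302,-53],"delta_rot":[0,0,0]},{"claw":50,"dp":[-4,302,-53],"delta_rot":[0,0,0]},{"claw":50,"dp":[-4,302,-53],"delta_rot":[0,0,0]}]'
python3 -c "
from h import *
p,d=look('top','top6');blobs('top',d,.018,.032,60,(.56,.71),(-.24,.0))
p,d=look('scene','scene6');blobs('scene',d,.018,.032,60,(.56,.71),(-.24,.0))
cv2.imwrite('pics/s6.png',cv2.resize(p[130:290,245:505,::-1],None,fx=3,fy=3))
"
python3 to.py 649.8 117.1 73 177.7
```

```text
t: 44.18
tool_pos: [0.6523, 0.1153, 0.1615]
orientation: [-180.0, 0.0, 177.5]
ft_force: [-0.2, 0.2, 0.2]
opening: 0.0503
grasp_force: 0.0
top [311. 186.] 506 z 24.2 [641.  -46.2] 110.5 44.9 -2.5
top [334. 187.] 509 z 24.4 [ 639.  -115.7] 110.7 44.9 -2.7
top [356. 188.] 506 z 24.3 [ 637.6 -184.6] 108.7 45.2 -2.4
scene [293. 205.] 332 z 24.0 [ 638.6 -182.3] 106.9 47.2 -2.6
scene [310. 214.] 350 z 24.3 [ 641.4 -113.1] 107.5 48.0 -4.8
scene [328. 222.] 336 z 23.5 [642.1 -43.5] 109.0 46.4 -1.5
at [652.4 115.1 161.4] [-180.     0.   177.5] open 50.3 gf 0.0 F [-0.4 -0.3  0.3] t 44.27
dp [ 2.7  1.9 88.4] rot [-0.    0.   -0.03]
```

View pics/s6.png

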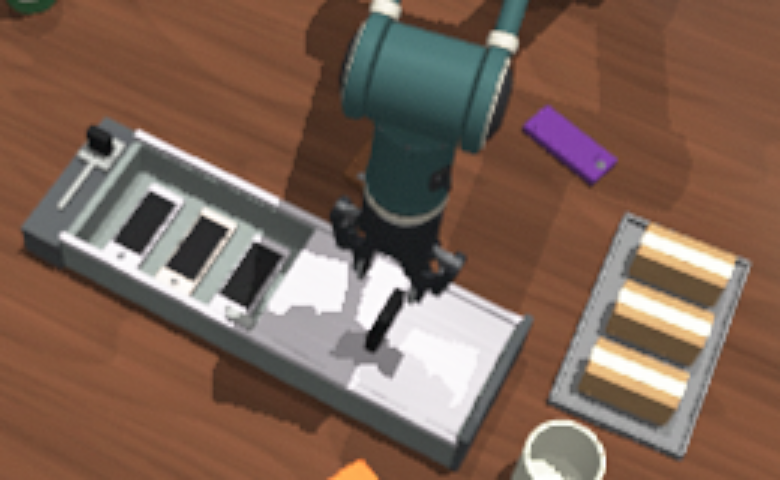

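The crop shows three phones flat in the bay at (147,222), (198,245) and (250,272), and three cartons in the tray near (665,325). Now grip the fin and shut the cover.

```bash
python3 -m inch '[{"claw":50,"dp":[3,2,40],"delta_rot":[0,0,0]},{"claw":50,"dp":[3,2,70],"delta_rot":[0,0,0]},{"claw":50,"dp":[3,2,86],"delta_rot":[0,0,0]},{"claw":50,"dp":[3,2,86],"delta_rot":[0,0,0]},{"claw":8,"dp":[3,2,86],"delta_rot":[0,0,0]},{"claw":8,"dp":[3,2,86],"delta_rot":[0,0,0]},{"claw":8,"dp":[3,2,86],"delta_rot":[0,0,0]},{"claw":8,"dp":[3,2,86],"delta_rot":[0,0,0]},{"claw":8,"dp":[3,2,86],"delta_rot":[0,0,0]},{"claw":8,"dp":[3,2,86],"delta_rot":[0,0,0]}]' 35
python3 to.py 641 -117.5 74 177.7
```

```text
t: 45.52
tool_pos: [0.6507, 0.1169, 0.0774]
orientation: [-179.8, 0.2, 177.6]
ft_force: [-0.2, -6.8, 2.9]
opening: 0.0127
grasp_force: 35.6
at [650.7 116.9  77.4] [-179.8    0.2  177.6] open 12.7 gf 35.6 F [-0.2 -6.8  2.9] t 45.52
dp [ 1.000e-01 -2.346e+02  4.000e+00] rot [-0.02  0.02 -0.01]
```

```bash
python3 -m inch '[{"claw":8,"dp":[0,-20,0],"delta_rot":[0,0,0]},{"claw":8,"dp":[0,-50,0],"delta_rot":[0,0,0]},{"claw":8,"dp":[0,-80,0],"delta_rot":[0,0,0]},{"claw":8,"dp":[0,-110,0],"delta_rot":[0,0,0]},{"claw":8,"dp":[0,-140,0],"delta_rot":[0,0,0]},{"claw":8,"dp":[0,-170,0],"delta_rot":[0,0,0]},{"claw":8,"dp":[0,-195,0],"delta_rot":[0,0,0]},{"claw":8,"dp":[0,-215,0],"delta_rot":[0,0,0]},{"claw":8,"dp":[0,-225,0],"delta_rot":[0,0,0]},{"claw":8,"dp":[0,-230,0],"delta_rot":[0,0,0]}]'
python3 -m inch '[{"claw":8,"dp":[0,-3,0],"delta_rot":[0,0,0]},{"claw":8,"dp":[0,-6,0],"delta_rot":[0,0,0]},{"claw":8,"dp":[0,-8,0],"delta_rot":[0,0,0]},{"claw":8,"dp":[0,-8,0],"delta_rot":[0,0,0]}]'
python3 to.py
```

```text
t: 46.78
tool_pos: [0.6421, -0.112, 0.0774]
orientation: [-180.0, 0.3, 177.6]
ft_force: [4.9, 2.1, 3.8]
opening: 0.0133
grasp_force: 36.0
t: 47.28
tool_pos: [0.6419, -0.118, 0.0774]
orientation: [179.9, 0.3, 177.6]
ft_force: [6.4, 5.5, 5.0]
opening: 0.0131
grasp_force: 36.1
at [ 641.9 -118.    77.4] [179.9   0.3 177.6] open 13.1 gf 36.1 F [6.4 5.5 5. ] t 47.27
```

```bash
python3 -m inch '[{"claw":8,"dp":[0,-2,0],"delta_rot":[0,0,0]},{"claw":8,"dp":[0,-5,0],"delta_rot":[0,0,0]},{"claw":8,"dp":[0,-5,0],"delta_rot":[0,0,0]},{"claw":8,"dp":[0,-5,0],"delta_rot":[0,0,0]}]'
python3 to.py
```

```text
t: 47.78
tool_pos: [0.6419, -0.1181, 0.0774]
orientation: [179.5, 0.3, 177.6]
ft_force: [6.2, 19.0, 7.3]
opening: 0.0133
grasp_force: 36.5
at [ 641.9 -118.1   77.4] [179.5   0.3 177.6] open 13.3 gf 36.5 F [ 6.2 19.   7.3] t 47.77
```

```bash
python3 -m inch '[{"claw":8,"dp":[0,4,0],"delta_rot":[0,0,0]},{"claw":35,"dp":[0,4,0],"delta_rot":[0,0,0]},{"claw":35,"dp":[0,4,0],"delta_rot":[0,0,0]},{"claw":35,"dp":[0,4,-40],"delta_rot":[0,0,0]},{"claw":35,"dp":[0,4,-85],"delta_rot":[0,0,0]},{"claw":0,"dp":[0,4,-90],"delta_rot":[0,0,0]},{"claw":0,"dp":[30,-45,-90],"delta_rot":[0,0,0]},{"claw":0,"dp":[60,-95,-90],"delta_rot":[0,0,0]},{"claw":0,"dp":[90,-140,-90],"delta_rot":[0,0,0]},{"claw":0,"dp":[90,-140,-90],"delta_rot":[0,0,0]}]'
python3 -m inch '[{"claw":0,"dp":[0,0,0],"delta_rot":[0,0,0]},{"claw":0,"dp":[0,0,0],"delta_rot":[0,0,0]}]'
python3 to.py 553 -263 74 177.8
python3 - <<'E'
from h import *
for n in("top","scene"):
    p,d=look(n,n+"7");W=world(n,d).reshape(-1,3);q=p.reshape(-1,3)
    m=(q.max(1)<70)&(W[:,2]>.08)&(W[:,2]<.105)&(W[:,0]>.54)&(W[:,0]<.74)
    for nm,yr in(("fin",(-.16,-.05)),("latch",(-.3,-.22))):
        k=W[m&(W[:,1]>yr[0])&(W[:,1]<yr[1])];print(n,nm,len(k),rect(k[:,:2]) if len(k)>4 else "")
    blobs(n,d,.018,.032,60,(.56,.71),(-.24,.0))
    if n=="top":cv2.imwrite('pics/t7.png',cv2.resize(p[140:290,135:415,::-1],None,fx=2.85,fy=2.85,interpolation=cv2.INTER_CUBIC))
E
```

```text
t: 49.02
tool_pos: [0.5397, -0.2627, 0.1635]
orientation: [180.0, -0.2, 177.3]
ft_force: [0.2, 1.0, -0.3]
opening: 0.0
grasp_force: 0.0
t: 49.28
tool_pos: [0.5437, -0.2591, 0.1647]
orientation: [180.0, -0.0, 177.7]
ft_force: [0.3, 0.4, -0.1]
opening: -0.0001
grasp_force: 0.0
at [ 543.7 -259.1  164.7] [180.   -0.  177.7] open -0.1 gf 0.0 F [ 0.3  0.4 -0.1] t 49.27
dp [-9.6 -3.5 90.7] rot [ 0.   -0.01 -0.02]
top fin 79 (array([ 636.3, -117.5]), 65.0, 9.1, -0.2)
top latch 19 (array([ 590.2, -255.1]), 13.7, 10.0, -28.2)
scene fin 96 (array([ 640.4, -114.1]), 69.7, 14.7, -1.5)
scene latch 48 (array([ 595.3, -262.6]), 30.5, 18.5, 89.2)
```

View pics/t7.png

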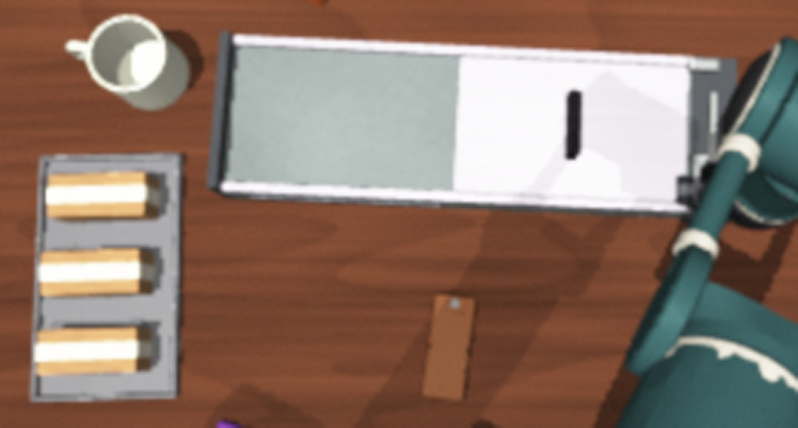

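The crop shows the cover shut with its fin at (573,125), the deck clear, and the cartons in the tray. I'll lower the closed fingers beside the bolt and push.

```bash
python3 -m inch '[{"claw":0,"dp":[-8,-3,20],"delta_rot":[0,0,0]},{"claw":0,"dp":[-8,-3,60],"delta_rot":[0,0,0]},{"claw":0,"dp":[-8,-3,88],"delta_rot":[0,0,0]},{"claw":0,"dp":[-8,-3,88],"delta_rot":[0,0,0]},{"claw":0,"dp":[-8,-3,88],"delta_rot":[0,0,0]}]'
python3 -m inch '[{"claw":0,"dp":[-10,0,0],"delta_rot":[0,0,0]},{"claw":0,"dp":[-20,0,0],"delta_rot":[0,0,0]},{"claw":0,"dp":[-30,0,0],"delta_rot":[0,0,0]},{"claw":0,"dp":[-40,0,0],"delta_rot":[0,0,0]},{"claw":0,"dp":[-50,0,0],"delta_rot":[0,0,0]},{"claw":0,"dp":[-50,0,0],"delta_rot":[0,0,0]}]'
python3 to.py 625 -266 76 177.8
```

```text
t: 50.0
tool_pos: [0.552, -0.2634, 0.0775]
orientation: [-180.0, 0.0, 177.6]
ft_force: [0.5, 0.0, -0.4]
opening: -0.0003
grasp_force: 0.0
t: 50.75
tool_pos: [0.6023, -0.2655, 0.0772]
orientation: [-180.0, 0.1, 177.6]
ft_force: [0.4, -0.6, 0.3]
opening: 0.0
grasp_force: 0.0
at [ 602.3 -265.5   77.2] [-1.800e+02  1.000e-01  1.776e+02] open 0.0 gf 0.0 F [ 0.4 -0.6  0.3] t 50.75
dp [-22.7   0.4   1.2] rot [-0.    0.01 -0.02]
```

```bash
python3 -m inch '[{"claw":0,"dp":[-4,0,0],"delta_rot":[0,0,0]},{"claw":0,"dp":[-8,0,0],"delta_rot":[0,0,0]},{"claw":0,"dp":[-8,0,0],"delta_rot":[0,0,0]},{"claw":0,"dp":[-8,0,0],"delta_rot":[0,0,0]}]'
python3 -m inch '[{"claw":0,"dp":[-4,0,0],"delta_rot":[0,0,0]},{"claw":0,"dp":[-8,0,0],"delta_rot":[0,0,0]},{"claw":0,"dp":[-8,0,0],"delta_rot":[0,0,0]},{"claw":0,"dp":[-8,0,0],"delta_rot":[0,0,0]}]'
```

```text
t: 51.25
tool_pos: [0.6094, -0.2659, 0.0773]
orientation: [-180.0, 0.0, 177.6]
ft_force: [1.0, -0.7, -0.0]
opening: 0.0002
grasp_force: 0.1
t: 51.75
tool_pos: [0.6152, -0.2661, 0.0773]
orientation: [180.0, -0.3, 177.6]
ft_force: [-7.4, 0.9, 5.0]
opening: 0.0001
grasp_force: 3.9
```

```bash
python3 - <<'E'
from h import *
p,d=look("scene","scene8")
cv2.imwrite('pics/s8.png',cv2.resize(p[150:250,220:380,::-1],None,fx=4.5,fy=4.5,interpolation=cv2.INTER_CUBIC))
E
python3 to.py
```

```text
at [ 615.2 -266.1   77.3] [180.   -0.3 177.6] open -0.2 gf 3.9 F [-7.6  0.2  5.1] t 51.8
```

View pics/s8.png

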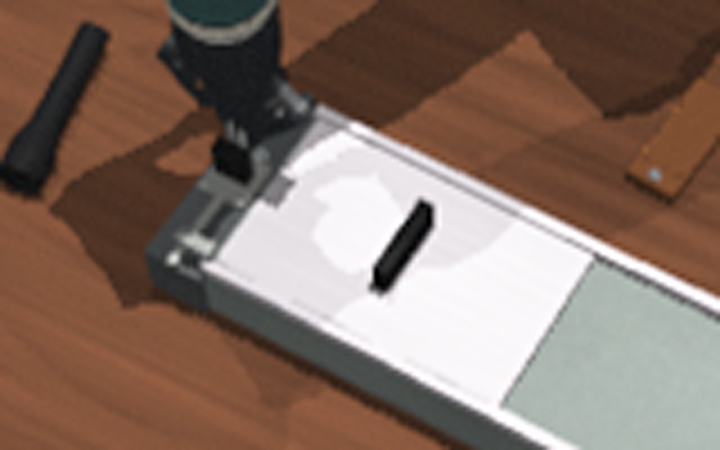

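The crop shows the bolt grip at (235,155) with its rod reaching toward the keeper at (185,255). I'll push a bit harder to confirm it's at the end stop.

```bash
python3 -m inch '[{"claw":0,"dp":[-3,0,0],"delta_rot":[0,0,0]},{"claw":0,"dp":[-6,0,0],"delta_rot":[0,0,0]},{"claw":0,"dp":[-6,0,0],"delta_rot":[0,0,0]},{"claw":0,"dp":[-6,0,0],"delta_rot":[0,0,0]}]'
python3 -m inch '[{"claw":0,"dp":[8,0,0],"delta_rot":[0,0,0]},{"claw":0,"dp":[25,0,0],"delta_rot":[0,0,0]},{"claw":0,"dp":[40,0,-30],"delta_rot":[0,0,0]},{"claw":0,"dp":[60,0,-80],"delta_rot":[0,0,0]},{"claw":0,"dp":[100,40,-100],"delta_rot":[0,0,0]},{"claw":0,"dp":[110,90,-100],"delta_rot":[0,0,0]},{"claw":0,"dp":[110,140,-100],"delta_rot":[0,0,0]},{"claw":0,"dp":[110,190,-100],"delta_rot":[0,0,0]},{"claw":0,"dp":[110,240,-100],"delta_rot":[0,0,0]},{"claw":0,"dp":[110,240,-100],"delta_rot":[0,0,0]}]'
python3 - <<'E'
from h import *
for n in("top","scene"):
    p,d=look(n,n+"9");W=world(n,d).reshape(-1,3);q=p.reshape(-1,3)
    m=(q.max(1)<70)&(W[:,2]>.08)&(W[:,2]<.105)&(W[:,0]>.54)&(W[:,0]<.74)
    for nm,yr in(("fin",(-.16,-.05)),("latch",(-.3,-.22))):
        k=W[m&(W[:,1]>yr[0])&(W[:,1]<yr[1])];print(n,nm,len(k),rect(k[:,:2]) if len(k)>4 else "")
    if n=="top":cv2.imwrite('pics/t9.png',cv2.resize(p[140:240,335:415,::-1],None,fx=6,fy=6,interpolation=cv2.INTER_CUBIC))
E
```

```text
t: 52.3
tool_pos: [0.6154, -0.266, 0.0773]
orientation: [179.9, -0.9, 177.6]
ft_force: [-24.4, 0.7, 17.1]
opening: -0.0002
grasp_force: 12.2
t: 53.55
tool_pos: [0.5232, -0.0191, 0.1774]
orientation: [180.0, 0.1, 177.9]
ft_force: [0.2, -0.5, -0.5]
opening: 0.0
grasp_force: 0.0
top fin 91 (array([ 636.2, -116.5]), 67.8, 11.9, -1.0)
top latch 49 (array([ 630.1, -265.7]), 28.2, 11.1, -89.1)
scene fin 99 (array([ 641.6, -114.2]), 71.0, 15.7, -1.6)
scene latch 42 (array([ 634.3, -263.7]), 30.5, 15.6, 84.5)
```

View pics/t9.png

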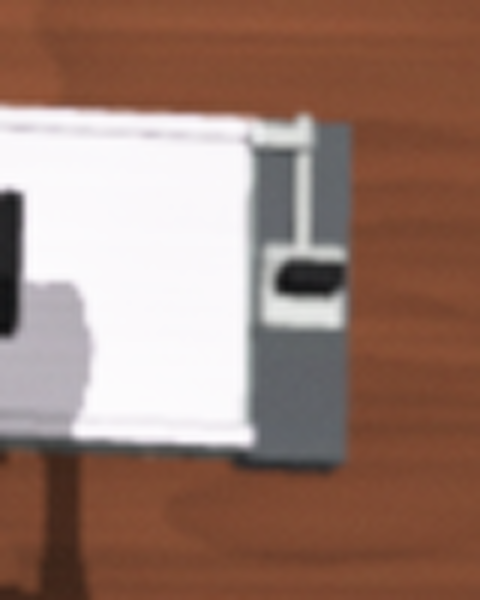

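View pics/scene9.png

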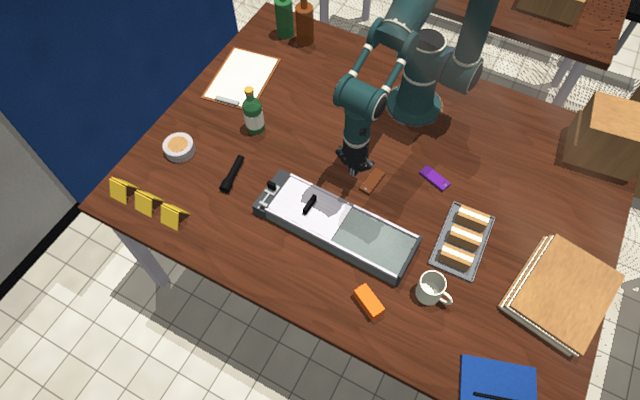

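The bolt's rod now runs under the keeper at crop (303,130) against a hard stop. The cover is shut, with its fin at (309,204) in the scene picture, and the bystanders are untouched.

```bash
python3 -c "
from plant import manip
print(manip.job_done())"
```

```text
the job is handed in; nothing more can be done
None
```

The job is handed in: all three cartons are in the tray, all three phones lie flat in the bay, the cover is shut, and the bolt was then pushed home to a hard stop; the hand-in returned no verdict.

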